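# Slide the drilled stopper round the delivery tube and close the receiving bottle

## Robot

A 6-joint arm with a two-finger parallel gripper is mounted at the origin on the work surface. World frame = base frame: x ahead of the robot, y to its left, z up, the work surface at z = 0. Lengths are in m, angles in rad, forces in N, time in s.
With the tool pointing down it reaches from about 0.425 to 1.125 m from the base axis. Payload 14.9 kg.
Tool frame: the origin (TCP) lies midway between the tips of the shut fingers; the grasp point (between the pads) lies 19 mm behind it; z points along the fingers, y is the line along which they close (so a half turn about z gives the same grasp; the last joint's range is limited). The gripper opens to 91 mm and grips with 3 to 60 N. Pads are 32 mm wide; open, the fingers measure 118 mm over their backs; the gripper's body (76 mm by 178 mm) begins 60 mm behind the grasp point.
Start: joints at [1.096, 0.379, 1.734, -0, 1.028, -0.033], TCP at [0.299, 0.633, 0.214] pointing down, gripper open.
Joint ranges: [-2.77, 2.77], [-0.74, 2.19], [0, 2.66], [-1.06, 4.2], [0.31, 2.87], [-3.08, 3.08]. Speed limits (rad/s): [1.89, 1.89, 2.39, 3.14, 3.14, 3.14].

## Interface

Orientations are given as a unit quaternion [w, x, y, z].
In Python, from workcell import robot gives the robot as it stands.
- The arm moves only by the shell command python3 -m creep 'ROWS' [FORCE]. ROWS is JSON, a list of rows, each a list of 7 numbers: the turn, a rotation vector about the tool's x, y, z in degrees, then the shift along the tool's x, y, z in mm, then the opening, from 0 (shut) to 1 (fully open). In form: [[ax, ay, az, x, y, z, claw], ...]. A call has 1 to 20 rows; each row is the pose to reach, as a shift and turn from the pose commanded when the call began, along the tool's axes at that moment; what a row does not reach only later rows make up. A row lasts 1/8 s, in which the tool goes at most 62.5 mm and 10.7 degrees, less where a joint would pass 70% of its speed; a pose out of reach is approached as far as the arm can. A call with a gripper value outside its range is refused whole. The fingers move at their own pace and stop on an object; FORCE is the grip in N (left out, the last holds). Time passes only in rows, so rows that repeat a pose let the fingers close. It gives the time, the measured TCP pose, the force, the opening and the grip force at its end, in the units of the state.
- robot.read_state(): the state, without advancing time (a new reading comes with each control period).
- robot.camera(name): name is "scene" or "side" or "wrist"; returns a dict with "color" (480x640x3 uint8, red, green, blue), "K" (3x3 intrinsics, pixels), "origin" and "attitude" of the camera in the world; the wrist camera has in their place "mount" (4x4, takes a point from camera to tool coordinates, whose origin is the TCP and whose axes are the flange's). Camera axes: x right, y down, z forward; pixel columns grow to the right and rows downward; lengths in m; the calibration is good to about 2 mm. A picture is of the moment at which its call begins: read the wrist's pose just before it. There is no depth.
- robot.hand_in(): hands the job in; it is judged then, once.
The state is a dict: "time_s": time; "joints": joint angles; "joint_velocities": joint speeds; "tau": joint torques, N m; "position": TCP position; "tcp_rot": TCP orientation; "wrist_force": force on the tool from outside, world axes, zero at the start; "torque": the same for the moment, N m; "width": opening from 0.0 (shut) to 1.0 (fully open); "gripper_force": force on a finger pad.
Only numpy, scipy, OpenCV 4.12 (cv2) and the standard library are available. Lean on these libraries where they do the work, as an engineer would, in place of code of your own. Each camera call takes 0.05 s, during which the arm holds its last target. There are 200 camera calls.

## Task

The dosing pump's receiving bottle is open: its drilled stopper is still parked on the level part of the steel delivery tube. Take the stopper by its head, slide it along the tube, round the bend and down into the bottle's neck until its head sits flush on the rim all round, then let go. The tube was bent by hand, so feel your way: never let the stopper bind or strain the tube, do not ram it or let it drop, keep the bottle standing under the tube, and leave the other things on the bench alone.

Things in the scene. Friction and masses are not known exactly. Their poses are not given: they have to be found in the camera images.
- pump: Grey dosing pump, a fixed box 210 (x) x 170 (y) x 285 mm high; origin: centre of its underside, z up. A rigid stainless delivery tube, 10 mm thick, leaves its -y side at pump x = -20 mm, runs level along pump -y with its axis 250 mm up, bends square down and drops along y = -325 mm into the bottle, to 70 mm above the bench.
- union (a point): Axis of the tube at the end of the union's nut (25 mm across): pump (-20, -115, 250) mm. From here the level run is bare, straight and true. The tube springs only a little here: 3 to 7 N per mm of push on its far parts. The stopper slides on it with 1 or 2 N; more than 10 N strains the union's seal.
- bend (a point): Axis of the tube where its bend begins: pump (-20, -255, 250) mm. By the drawing it turns square down with a centre-line radius of 70 mm, then is straight. But it was bent by hand: bend and drop leg lean up to 6 degrees to either side (pump +x or -x) and are bent up to 4 degrees more or less than square, each time differently, up to 11 mm sideways and 7 mm along pump y at rim height.
- stopper: White drilled stopper, about 45 g, hanging on the level run (1.25 mm low). Round head 57 mm across, 16 mm thick, hollow on top; plug 15 mm long, 40 mm across narrowing to 20. Bore 12.5 mm across from 8 mm above to 2 mm below the head's underside, 17 below that. Origin: on the axis at the head's underside; z through the head: at first along pump +y (plug to the bend), at the end up.
- bottle: Clear glass bottle, loose, about 0.45 kg, standing open under the drop leg, which ends inside it. 145 mm high, body 74 mm across; neck straight, 51 mm outside, from 112 mm up to the rim; mouth 43 mm inside. Origin: centre of its underside, z up. It starts within 1.5 mm of pump x = -20, y = -325 mm. The cone pressed in off-centre with 5 to 15 N shifts the bottle until it fits.
- mouth (a point): Centre of the bottle's mouth, at the level of the rim (145 mm up), z up.
- beaker: Glass beaker, 69 mm across, 85 mm high, below the level run. Leave alone.
- plain_stopper: White stopper without a hole, head down on the bench, 57 mm across, 31 mm high. Leave alone.
- dish: Flat round dish, 92 mm across, 15 mm high. Leave alone.
- amber_bottle: Brown bottle with black cap, 72 mm across, 165 mm high. Leave alone.
- small_bottle: Small blue-capped bottle, 56 mm across, 105 mm high. Leave alone.
- tall_bottle: Blue-capped bottle, 68 mm across, 150 mm high. Leave alone.
- scoop: Steel scoop lying flat, 196 mm long, 4 mm thick. Leave alone.

How it is judged:
At the end, for the whole second after the job is handed in: the stopper sits in the bottle's neck, its head on the rim (within 2.5 mm in height, 5 mm of centre, 0.08 rad of square), the bottle upright within 25 mm of where it stood, both at rest, and the other things within 20 mm of their places (z of stopper in the frame of mouth between -0.002 and 0.0025 m and horizontal distance between stopper and mouth below 0.005 m and angle between the z axis of stopper and the z axis of bottle, either way round below 0.08 rad and angle between bottle's own z axis and vertical below 0.05 rad and distance of bottle from where it was at the start of the episode below 0.025 m and linear speed of each of stopper, bottle below 0.02 m/s and distance of each of beaker, plain_stopper, dish, amber_bottle, small_bottle, tall_bottle, scoop from where it was at the start of the episode below 0.02 m); the robot touches nothing.
It fails at once if the stopper binds or is forced on the tube (over 10 N between them) (contact force between stopper and pump above 10 N).
It fails at once if the stopper is rammed into the bottle (over 40 N) (contact force between stopper and bottle above 40 N).
It fails at once if the gripper strains the tube or pump (over 15 N) (contact force between any of the fingers, the arm and pump above 15 N).
It fails at once if the stopper is let drop (faster than 0.45 m/s) (linear speed of stopper above 0.45 m/s).
It fails at once if the bottle is tipped (over 0.25 rad) or another thing on the bench is moved over 20 mm (angle between bottle's own z axis and vertical above 0.25 rad or distance of any of beaker, plain_stopper, dish, amber_bottle, small_bottle, tall_bottle, scoop from where it was at the start of the episode above 0.02 m).
It also fails if it takes over 72 s, if anything falls off the work surface, if the arm or the gripper's body presses on something with over 40 N, if the wrist force passes 120 N, or if a joint passes its speed limit or range.

## Working session

There is one attempt and no reset: what is moved stays moved. The work goes in short steps, Python scripts to look and compute and a shell command to move; the robot and the scene stay as the last step left them, time stands still between calls to the robot, and variables do not carry over. Pictures are saved under pics/ and viewed, at most 10 in all, crops included, and the job is handed in when it is done.

```bash
mkdir -p pics; ls; python3 - <<'E'
from workcell import robot
import cv2,json,numpy as np
s=robot.read_state();print(s)
for n in ["scene","side","wrist"]:
    c=robot.camera(n);cv2.imwrite(f"pics/{n}0.png",c["color"][:,:,::-1])
    print(n,{k:np.round(v,4).tolist() for k,v in c.items() if k!="color"})
E
```

```text
pics
{'time_s': 0.0, 'joints': array([ 1.09570566e+00,  3.79403408e-01,  1.73476500e+00, -2.77412964e-05,
        1.02850880e+00, -3.32918700e-02]), 'joint_velocities': array([-5.33808109e-04,  9.52939963e-04,  4.61277004e-05,  5.99142807e-04,
        1.09264334e-04,  7.19732967e-04]), 'tau': array([ 7.98489509e-05, -7.63734341e+01, -4.34377384e+01,  6.50519365e-02,
        4.23980830e-02, -1.13663129e-04]), 'position': array([0.29912351, 0.63243881, 0.21329968]), 'tcp_rot': array([-1.24867489e-04,  2.19100231e-01,  9.75702206e-01, -5.27839088e-04]), 'wrist_force': array([ 0.08527506, -0.30271367, -0.00339836]), 'torque': array([-0.04479963,  0.04514923,  0.0364258 ]), 'gripper_force': 0.0, 'width': 1.000564917459427}
scene {'K': [[617.6483, 0.0, 323.0575], [0.0, 617.6483, 238.886], [0.0, 0.0, 1.0]], 'origin': [1.1605, -0.6241, 0.7343], 'attitude': [-0.4518, 0.8186, 0.3151, -0.1626]}
side {'K': [[565.5124, 0.0, 323.969], [0.0, 565.5124, 242.8864], [0.0, 0.0, 1.0]], 'origin': [0.1315, -0.6177, 0.664], 'attitude': [-0.4641, 0.8295, -0.2757, 0.1435]}
wrist {'K': [[409.7459, 0.0, 319.4125], [0.0, 409.7459, 244.0505], [0.0, 0.0, 1.0]], 'mount': [[-0.0002, -0.9676, -0.2525, 0.0716], [1.0, -0.0002, 0.0002, -0.001], [-0.0003, -0.2525, 0.9676, -0.1708], [0.0, 0.0, 0.0, 1.0]]}
```

View pics/scene0.png

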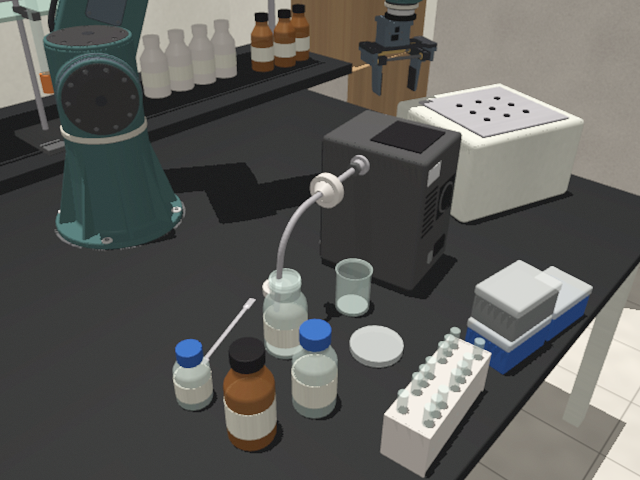

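View pics/side0.png

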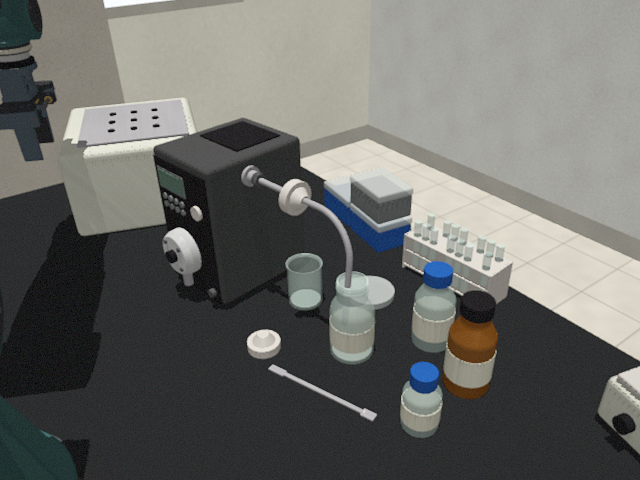

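Scene view: the nut is at about (360,165), the stopper at (327,190), the bend to (280,270) and the mouth at (285,283). Side view: the nut is at (250,175), the stopper at (294,197) and the mouth at (352,290). I'll zoom in for exact pixels.

```bash
python3 - <<'E'
import cv2,numpy as np
a=cv2.imread("pics/scene0.png")[95:295,250:470];b=cv2.imread("pics/side0.png")[110:310,150:370]
f=lambda i:cv2.resize(i,(400*220//200,400),interpolation=cv2.INTER_CUBIC)
# separate crops side by side, scale 1.8 -> 396x360 each; use 3x stacked tightly instead
A=cv2.resize(cv2.imread("pics/scene0.png")[140:300,255:385],None,fx=3,fy=3,interpolation=cv2.INTER_CUBIC)
B=cv2.resize(cv2.imread("pics/side0.png")[160:320,235:370],None,fx=3,fy=3,interpolation=cv2.INTER_CUBIC)
cv2.imwrite("pics/z1.png",np.hstack([A,B]))
A=cv2.resize(a[0:190],None,fx=1.8,fy=3,interpolation=cv2.INTER_CUBIC)
A=cv2.resize(cv2.imread("pics/scene0.png")[95:285,312:467],None,fx=2.5,fy=2.5,interpolation=cv2.INTER_CUBIC)
B=cv2.resize(cv2.imread("pics/side0.png")[115:305,150:305],None,fx=2.5,fy=2.5,interpolation=cv2.INTER_CUBIC)
cv2.imwrite("pics/z2.png",np.hstack([A,B]));print(A.shape,B.shape)
E
```

```text
(475, 388, 3) (475, 388, 3)
```

View pics/z1.png

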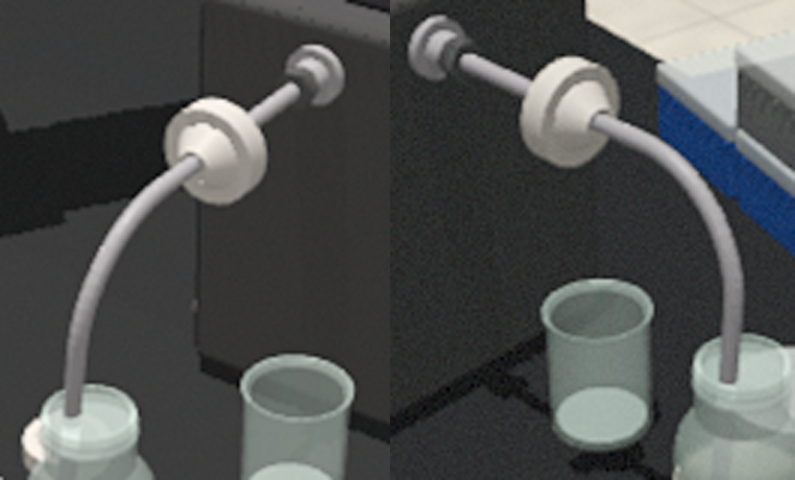

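View pics/z2.png

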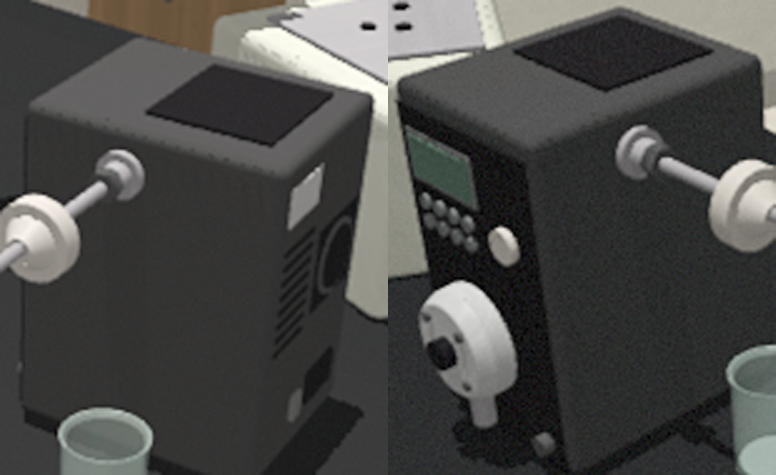

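```bash
cat > h.py <<'E'
import numpy as np,cv2
from scipy.spatial.transform import Rotation as R
CAM={"scene":([617.6483,323.0575,238.886],[1.1605,-.6241,.7343],[-.4518,.8186,.3151,-.1626]),
"side":([565.5124,323.969,242.8864],[.1315,-.6177,.664],[-.4641,.8295,-.2757,.1435])}
q=lambda a:R.from_quat([a[1],a[2],a[3],a[0]])
def proj(n,P):
    (f,cx,cy),o,a=CAM[n];p=(np.atleast_2d(P)-o)@q(a).as_matrix();return p[:,:2]/p[:,2:]*f+[cx,cy]
def tube(lean,db,n=60,drop=.12):
    """centreline in pump frame from union; lean>0 towards +x, db>0 bent more than square (deg)"""
    th=np.linspace(0,np.pi/2+np.radians(db),n);r=.07
    y=-.255-r*np.sin(th);z=.25-r*(1-np.cos(th))
    L=np.linspace(0,drop,40)[1:];t=th[-1]
    y=np.r_[y,y[-1]-L*np.cos(t)];z=np.r_[z,z[-1]-L*np.sin(t)]
    c=np.c_[np.zeros_like(y),y+.255,z-.25]
    c=c@R.from_euler('y',lean,degrees=True).as_matrix().T*1.0
    lev=np.c_[np.zeros(30),np.linspace(.14,0.001,30),np.zeros(30)]
    return np.r_[lev,c]+[-.02,-.255,.25]
def world(p,P): return P@R.from_euler('z',p[2]).as_matrix().T+[p[0],p[1],0]
E
cat > fit.py <<'E'
from h import *
from scipy.optimize import least_squares
H={"scene":[(255,140,0),[(290,94),(275,104),(262,112),(170,180),(150,195),(130,218),(107,255),(90,295),(79,340),(73,380)]],
"side":[(235,160,390),[(475,65),(495,76),(515,87),(615,127),(640,137),(665,152),(690,178),(715,220),(730,265),(733,300),(733,325)]]}
obs={}
for n,((ox,oy,du),pts) in H.items():
    g=cv2.cvtColor(cv2.imread(f"pics/{n}0.png"),cv2.COLOR_BGR2GRAY).astype(np.float32)
    P=np.array([((u-du)/3+ox-.33,v/3+oy-.33) for u,v in pts]);out=[]
    T=np.gradient(P,axis=0);T/=np.linalg.norm(T,axis=1)[:,None]
    for p,t in zip(P,T):
        nn=np.array([-t[1],t[0]]);s=np.arange(-7,7.1,.1)
        X=p+s[:,None]*nn
        pr=cv2.remap(g,X[:,0].astype(np.float32)[None],X[:,1].astype(np.float32)[None],cv2.INTER_LINEAR)[0]
        m=abs(s)<2; th=(pr[m].max()+np.percentile(pr,15))/2
        i0=np.argmax(np.where(m,pr,0));a=i0
        while a>0 and pr[a]>th:a-=1
        b=i0
        while b<len(s)-1 and pr[b]>th:b+=1
        c=(s[a]+s[b])/2;out.append((*(p+c*nn),s[b]-s[a]))
    obs[n]=np.array(out);print(n,np.round(obs[n][:,2],1))
    obs[n]=obs[n][(obs[n][:,2]>3)&(obs[n][:,2]<8)]
corn={"scene":[(-105,-85,324,138.2),(105,-85,423.2,166.2),(105,85,460.8,134.2),(-105,85,366,110.2)],
"side":[(-105,85,154,151),(-105,-85,208,177),(105,-85,298.8,139),(105,85,242.8,118.2)]}
nut={"scene":(255+297/3,140+88/3),"side":(235+(468-390)/3,160+61/3)}
mouth={"scene":[(255+44/3-.2,255+138/3-.2)],"side":[(235+302/3-.2,235+402/3-.2)]}
def res(v):
    r=[];W=world(v,tube(v[3],v[4]))
    for n in obs:
        p=proj(n,W)
        for o in obs[n]:
            d=p-o[:2];i=np.clip(np.argmin((d**2).sum(1)),1,len(p)-2);t=p[i+1]-p[i-1];t/=np.linalg.norm(t)
            r.append((t[0]*d[i,1]-t[1]*d[i,0])/.4)
        for x,y,u,w in corn[n]: r+=list((proj(n,world(v,np.array([[x/1e3*.985,y/1e3*.985,.283]])))[0]-(u,w))/2.5)
        r+=list((proj(n,world(v,np.array([[-.02,-.115,.25]])))[0]-nut[n])/1.5)
        a=np.linspace(0,6.28,60);pp=proj(n,np.c_[v[5]+.0255*np.cos(a),v[6]+.0255*np.sin(a),a*0+.145])
        r+=[(pp[:,0].min()-mouth[n][0][0])/1,(pp[:,0].max()-mouth[n][0][1])/1]
    r+=[v[3]/6,v[4]/4]
    return np.array(r)
s=least_squares(res,[.65,.35,0,0,0,.65,.03],loss='soft_l1',x_scale=[.1,.1,.1,3,3,.1,.1])
J=np.linalg.inv(s.jac.T@s.jac);np.set_printoptions(suppress=True,precision=4)
print(s.x,np.sqrt(np.diag(J)),s.cost);print(np.round(res(s.x),1))
v=s.x;print("union,bend",world(v,np.array([[-.02,-.115,.25],[-.02,-.255,.25]])))
W=world(v,tube(v[3],v[4]));print("tube@rim",W[np.argmin(abs(W[:,2]-.145))])
np.save("v.npy",v)
# stopper: head outer ellipse extents
E
python3 fit.py
```

```text
scene [4.8 4.9 5.  5.7 5.9 5.2 5.6 5.6 6.2 6.4]
side [5.  5.  5.3 5.2 5.5 5.7 6.  6.4 6.5 6.4 6.3]
[ 0.5543  0.2688  0.1606  5.9901  1.9464  0.588  -0.0534] [0.0013 0.0005 0.0052 0.6257 3.448  0.0012 0.0013] 15.014152921435103
[-1.5 -1.6 -1.7 -1.  -0.6 -0.9 -0.5 -0.3  0.8  0.2 -0.9 -0.8  0.9 -0.9
  0.6 -0.9  0.  -0.5 -1.5  0.5 -0.2  0.2  1.5  1.3  1.2  1.2  1.2  0.7
  0.7  0.5 -0.2 -0.7 -0.3 -0.9 -2.1 -0.5 -1.8  0.6 -0.7  0.  -0.7 -0.2
 -0.1  0.4 -0.4  1.   0.5]
union,bend [[0.5529 0.1521 0.25  ]
 [0.5753 0.0139 0.25  ]]
tube@rim [ 0.5754 -0.0558  0.1444]
```

```bash
cat > fit2.py <<'E'
exec(open("fit.py").read().split("s=least_squares")[0])
np.set_printoptions(suppress=True,precision=4)
ext={"scene":[255+165/3-.3,255+267/3-.3,140+97/3-.3,140+205/3-.3],"side":[235+131/3-.3,235+230/3-.3,160+56/3-.3,160+168/3-.3]}
_p=proj; SH={"scene":np.zeros(2),"side":np.zeros(2)}
proj=lambda n,P:_p(n,P)+SH[n]
def full(w):
    SH["scene"]=w[8:10];SH["side"]=w[10:12]
    r=list(res(w[:7]));a=np.linspace(0,6.28,72)
    for n in obs:
        P=np.vstack([np.c_[-.02+.0285*np.cos(a),a*0+w[7]+d,.24875+.0285*np.sin(a)] for d in(0,.016)])
        p=proj(n,world(w,P));e=[p[:,0].min(),p[:,0].max(),p[:,1].min(),p[:,1].max()]
        r+=list((np.array(e)-ext[n])/.8)
    return np.r_[r,w[8:12]/1.2]
s=least_squares(full,np.r_[.554,.269,.16,6,2,.588,-.053,-.18,0,0,0,0],loss='soft_l1',x_scale=[.1,.1,.1,3,3,.1,.1,.1,1,1,1,1])
print(s.x);print(np.sqrt(np.diag(np.linalg.inv(s.jac.T@s.jac))));print(s.cost,np.round(full(s.x),1))
v=s.x;print("union,bend,stopper,nom rim",world(v,np.array([[-.02,-.115,.25],[-.02,-.255,.25],[-.02,v[7],.24875],[-.02,-.325,.145]])))
W=world(v,tube(v[3],v[4]));print("tube@rim",W[np.argmin(abs(W[:,2]-.145))])
np.save("v.npy",v)
# amber etc rough: base footprints on bench from side view pixels
from scipy.spatial.transform import Rotation as R
for nm,u,vv,z in [("amber",478,303,.165),("tall",438,272,.15),("small",424,373,.105),("beaker",305,265,.085)]:
    (f,cx,cy),o,a=CAM["side"];d=q(a).apply([(u-cx)/f,(vv-cy)/f,1]);o=np.array(o);print(nm,o+d*(z-o[2])/d[2])
E
python3 fit2.py
```

```text
scene [4.8 4.9 5.  5.7 5.9 5.2 5.6 5.6 6.2 6.4]
side [5.  5.  5.3 5.2 5.5 5.7 6.  6.4 6.5 6.4 6.3]
[ 0.5544  0.2706  0.1606  5.9665  0.5402  0.588  -0.052  -0.2092 -0.5854
 -0.2841  0.5356 -0.0319]
[0.0023 0.002  0.0039 0.6533 2.7363 0.0023 0.0023 0.0013 1.1942 0.656
 1.215  0.629 ]
11.986355660448856 [-0.5 -0.5 -0.7  0.1  0.3 -0.3 -0.3 -0.3  0.4  0.1 -0.9 -1.1  0.9 -1.1
  0.6 -1.1  0.  -0.7 -1.4  0.1 -0.2  0.1  0.5  0.3  0.2  0.3  0.2 -0.1
  0.1  0.3 -0.1 -0.3 -0.1 -0.8 -2.2 -0.5 -2.   0.6 -0.9  0.1 -0.8 -0.2
 -0.4  0.5 -0.5  1.   0.1 -0.8 -0.7 -0.8 -1.7  0.4  0.2 -0.9 -1.4 -0.5
 -0.2  0.4 -0. ]
union,bend,stopper,nom rim [[ 0.553   0.1539  0.25  ]
 [ 0.5754  0.0157  0.25  ]
 [ 0.5681  0.0609  0.2487]
 [ 0.5866 -0.0534  0.145 ]]
tube@rim [ 0.5758 -0.0549  0.1461]
amber [ 0.6754 -0.2289  0.165 ]
tall [ 0.7032 -0.1262  0.15  ]
small [ 0.5639 -0.2405  0.105 ]
beaker [0.6006 0.0993 0.085 ]
```

```bash
cat > nav.py <<'E'
import sys
from h import *
from workcell import robot
v=np.load("v.npy");AL=np.radians(40)
G0=np.array([[1,0,0],[0,np.cos(AL),-np.sin(AL)],[0,-np.sin(AL),-np.cos(AL)]]).T  # rows->: tool axes placed below
# tool axes in pump frame with stopper on the level run: y=+px, z=(0,-sa,-ca), x=y x z
ty=np.array([1,0,0]);tz=np.array([0,-np.sin(AL),-np.cos(AL)]);T0=np.c_[np.cross(ty,tz),ty,tz]
def curve():
    c=tube(v[3],v[4],drop=.15);s=np.r_[0,np.cumsum(np.linalg.norm(np.diff(c,axis=0),axis=1))]
    return c,s
def pose(s,lean=None,pitch=None,off=(0,0,0)):
    """tool pose (world) with bore centre (z=+3) at arc length s from union; off: pump-frame m"""
    c,S=curve();f=lambda x:np.array([np.interp(x,S,c[:,i]) for i in range(3)])
    t=f(s+.005)-f(s-.005);t/=np.linalg.norm(t)
    p=np.degrees(np.arctan2(-t[2],np.hypot(t[0],t[1]))) if pitch is None else pitch
    L=v[3] if lean is None else lean
    Rs=R.from_euler('y',L*np.sin(np.radians(p)),degrees=True)*R.from_euler('x',p,degrees=True) 
    M=Rs.as_matrix()@T0; ax=Rs.apply([0,1,0])
    P=f(s)+ax*.005+np.array(off)+M[:,2]*.019
    Z=R.from_euler('z',v[2]).as_matrix()
    return Z@P+[v[0],v[1],0],Z@M
def cur():
    s=robot.read_state();return s["position"],q(s["tcp_rot"]).as_matrix(),s
def rel(P,M,frm=None):
    p,m=frm or cur()[:2]
    return np.r_[R.from_matrix(m.T@M).as_rotvec(degrees=True),m.T@(P-p)*1000].round(2)
def pump(w): # world vec->pump axes
    return R.from_euler('z',-v[2]).apply(w)
E
python3 - <<'E'
from nav import *
p,m,s=cur();S=.2092-.115-.003
P,M=pose(S,lean=0)
print("stop ax check",M[:,2],P)
for nm,b in (("via",.25),("pre",.11),("grasp",0)): print(nm,rel(P-b*M[:,2],M),(P-b*M[:,2]))
# end
P2,M2=pose(.14+.11+.03,lean=0);print(P2,M2[:,2])
E
```

```text
stop ax check [ 0.1027846  -0.63451654 -0.76604444] [0.56873513 0.05671957 0.23544516]
via [  19.3   -36.75   53.16 -398.81 -273.03 -213.31] [0.54303898 0.2153487  0.42695627]
pre [  19.3   -36.75   53.16 -449.8  -347.09 -106.  ] [0.55742882 0.12651639 0.31971004]
grasp [  19.3   -36.75   53.16 -489.86 -405.27  -21.68] [0.56873513 0.05671957 0.23544516]
[ 0.57407368 -0.04127198  0.14180307] [-0.11109748  0.68583419 -0.71922792]
```

```bash
python3 -m creep '[[0,0,0,0,0,-60,1],[0,0,0,-20,-20,-120,1],[0,0,0,-60,-50,-190,1],[5,-9,13,-110,-90,-240,1],[8,-15,22,-160,-120,-250,1],[11,-21,30,-210,-150,-250,1],[14,-27,39,-260,-180,-250,1],[17,-33,47,-310,-210,-240,1],[19.3,-36.75,53.16,-360,-240,-230,1],[19.3,-36.75,53.16,-398.8,-273,-213.3,1],[19.3,-36.75,53.16,-398.8,-273,-213.3,1],[19.3,-36.75,53.16,-398.8,-273,-213.3,1],[19.3,-36.75,53.16,-398.8,-273,-213.3,1]]'; python3 - <<'E'
from nav import *
p,m,s=cur();print(s["time_s"],s["joints"],p)
P,M=pose(.2092-.115-.003,lean=0)
print(rel(P-.11*M[:,2],M),rel(P,M))
c=robot.camera("wrist");cv2.imwrite("pics/w1.png",c["color"][:,:,::-1])
E
```

```text
time_s: 1.78
position: [0.5428, 0.2166, 0.4279]
tcp_rot: [0.26, 0.609, 0.716, -0.221]
wrist_force: [-0.7, 0.9, 0.1]
width: 1.0
gripper_force: 0.0
1.775 [ 0.60806004  0.15125627  1.73837886 -0.61789723  1.59263622  0.54260697] [0.54283522 0.21656347 0.42785978]
[ 9.0000e-02 -8.0000e-02  0.0000e+00 -5.7000e-01 -2.2000e-01  1.4148e+02] [ 9.0000e-02 -8.0000e-02  0.0000e+00 -7.3000e-01 -4.0000e-01  2.5148e+02]
```

View pics/w1.png

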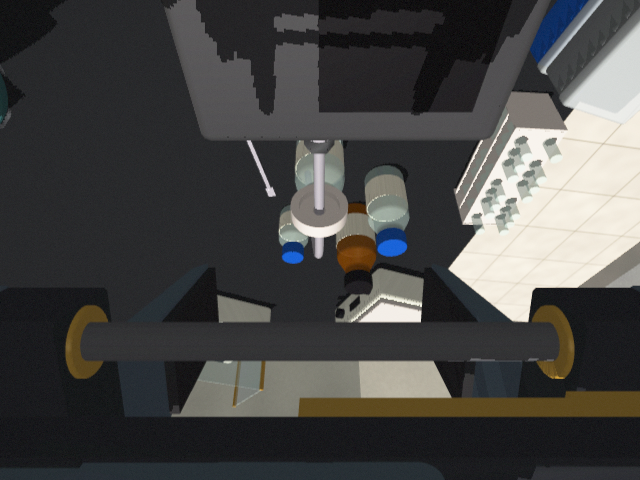

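The wrist view shows the stopper head centred at about (320,211), spanning u 291 to 348. The tube runs vertically at u≈319, and the pads sit symmetrically to either side. Next I'll compare this with the prediction.

```bash
cat >> nav.py <<'E'
MT=np.array([[-.0002,-.9676,-.2525,.0716],[1,-.0002,.0002,-.001],[-.0003,-.2525,.9676,-.1708]])
def wproj(P,p,m):
    t=(np.atleast_2d(P)-p)@m; c=(t-MT[:,3])@MT[:,:3]
    return c[:,:2]/c[:,2:]*409.7459+[319.4125,244.0505]
E
python3 - <<'E'
from nav import *
np.set_printoptions(suppress=True,precision=1)
p,m,s=cur();a=np.linspace(0,6.28,72)
print(wproj(world(v,np.array([[-.02,y,.25] for y in(-.12,-.15,-.18)])),p,m))
P=np.vstack([np.c_[-.02+.0285*np.cos(a),a*0+v[7]+d,.24875+.0285*np.sin(a)] for d in(0,.016)])
w=wproj(world(v,P),p,m);print(w.min(0),w.max(0))
g=cv2.cvtColor(cv2.imread("pics/w1.png"),cv2.COLOR_BGR2GRAY).astype(int)
for r in (160,175,188,210): print(r,g[r,285:355])
print(g[170:250,319]);print(g[170:250,300])
E
```

```text
[[320.1 149.6]
 [320.  175.3]
 [320.  197.9]]
[290.9 184.7] [348.9 238.9]
160 [ 42  43  38  42  45  42  43  42  43  46  80 129 125 163 168 127 128 127
 126 128 128 126 126 126 127 126 126 123 123 166 183 194 202 206 201 196
 186 174 155 131 125 126 121 124 124 122 124 123 124 123 122 120 122 121
 120 121 120 117 112  40  42  42  41  42  40  41  42  41  40  42]
175 [ 41  42  42  42  40  44  41  43  43  51 100 150 152 139 154 157 160 161
 162 155 150 150 153 154 153 152 162 164 144 159 181 194 201 207 203 194
 185 172 148 131 158 161 158 157 158 156 156 155 154 154 152 152 151 149
 146 142 129 121  97  70  42  44  43  42  43  43  45  42  40  41]
188 [ 41  41  41  40  42  44  41  41  41  41  45  79 127 128 127 128 128 125
 123 123 123 122 122 122 121 122 123 121 127 158 177 191 200 206 203 193
 183 171 146 112 123 120 122 123 122 122 122 122 123 122 124 123 125 127
 123 119 115 107  49  41  40  40  40  40  39  41  42  41  42  43]
210 [ 80  82  92  91 103 115 138 122 121 121 123 122 123 122 121 121 122 123
 121 122 123 122 121 121 122 122 122 122 106  90  87  85  88  91  89  89
  87  88  87 103 111 121 122 122 121 124 124 124 123 121 124 124 123 121
 123 119 124 122 122 124 121 124 127  48  47  45  48  43  44  46]
[202 202 204 202 202 203 203 204 203 205 204 204 203 204 205 204 204 203
 203 203 203 203 203 204 202 203 203 203 203 204 205 203 203 203 202 204
 202 203 202 166  89  92  90  90  93 112 123 119 123 122 122 123 122 121
 122 121 121 201 244 245 246 245 245 245 245 245 245 232 204 204 205 203
 204 202 202 202 203 203 202 203]
[137 141 146 148 154 157 159 157 147 153 159 142 129 130 131 131 129 131
 128 121 122 123 122 124 123 122 123 122 119 115 111 110 110 110 111 119
 122 122 123 122 121 122 122 123 122 123 123 123 121 122 121 142 201 231
 231 232 233 231 232 232 232 213 162 154 164 168 165 165 163 165 170 157
 113  73  45  42  40  43  37  42]
```

```bash
python3 -m creep '[[0.1,0,0,0,-0.2,40,1],[0.1,0,0,0,-0.6,85,1],[0.1,0,0,0,-0.6,125,1],[0.1,0,0,0,-0.6,160,1],[0.1,0,0,0.1,-0.6,190,1],[0.1,0,0,0.1,-0.6,215,1],[0.1,0,0,0.1,-0.6,235,1],[0.1,0,0,0.1,-0.6,247,1],[0.1,0,0,0.1,-0.6,252.4,1],[0.1,0,0,0.1,-0.6,252.4,1],[0.1,0,0,0.1,-0.6,252.4,1]]'; python3 - <<'E'
from nav import *
p,m,s=cur();print(s["time_s"],pump(s["wrist_force"]),s["torque"])
print(rel(*pose(.0912,lean=0,off=(-.0004,0,-.00125))))
c=robot.camera("wrist");cv2.imwrite("pics/w2.png",c["color"][:,:,::-1])
E
```

```text
time_s: 3.2
position: [0.5688, 0.0558, 0.2342]
tcp_rot: [0.26, 0.609, 0.715, -0.222]
wrist_force: [0.0, -0.8, 0.1]
width: 1.003
gripper_force: 0.0
3.2 [-0.10172005 -0.84388675  0.05923499] [0.31475435 0.104114   0.04507344]
[-0.04 -0.05 -0.04  0.69 -0.31 -0.53]
```

View pics/w2.png

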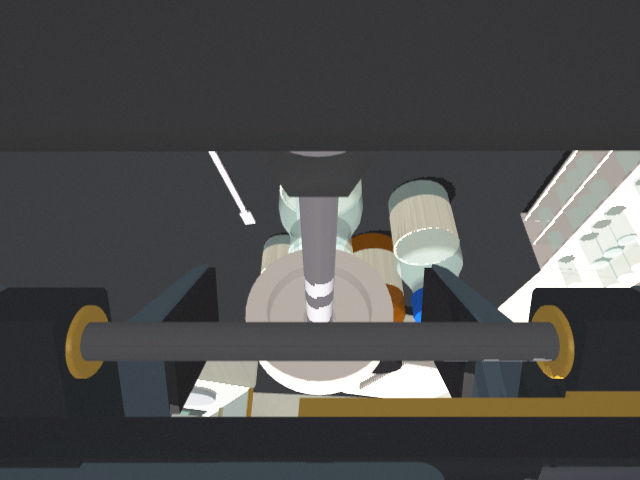

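The head spans u 246 to 394, centred at 320 between the pads at 213 and 426. Its lower edge is at v≈392 and the tube is at u≈319.

```bash
python3 - <<'E'
from nav import *
p,m,s=cur();a=np.linspace(0,6.28,72)
for dy in(-.003,0,.003):
  P=np.vstack([np.c_[-.02+.0285*np.cos(a),a*0+v[7]+dy+d,.24875+.0285*np.sin(a)] for d in(0,.016)])
  for part in(P,P[72:]):
    w=wproj(world(v,part),p,m);print(dy,w.min(0).round(1),w.max(0).round(1))
print(wproj(world(v,np.array([[-.02,-.115,.2375+.025*k] for k in(0,1)]+[[-.02-.0125,-.115,.25],[-.02+.0125,-.115,.25],[-.02,-.14,.25],[-.02,-.17,.25]])),p,m).round(1))
g=cv2.cvtColor(cv2.imread("pics/w2.png"),cv2.COLOR_BGR2GRAY).astype(int)
print(g[235:262,285],g[375:405,320]);
for r in (200,250): print(r,g[r,295:345])
E
```

```text
-0.003 [249. 254.] [395.5 401. ]
-0.003 [249. 254.] [395.5 388.8]
0 [247.9 250.1] [396.7 398.9]
0 [247.9 250.1] [396.7 386.2]
0.003 [246.7 246. ] [397.9 396.7]
0.003 [246.7 246. ] [397.9 383.6]
[[323.6 127. ]
 [324.3 204.3]
 [269.  162.7]
 [378.8 162.6]
 [323.2 229.5]
 [322.6 283.7]]
[107 118 119 120 119 118 119 119 135 164 179 179 180 181 178 179 179 180
 179 177 173 176 173 174 175 175 176] [173 174 175 175 175 186 234 254 255 255 255 255 255 255 255 255 255 255
 255 252 159 179 160 120 110 110 110 108 109 108]
200 [216 210 211 207 124 125 125 125 126 126 126 128 129 128 126 130 129 128
 130 128 132 130 130 132 130 129 128 126 127 128 126 127 128 126 126 128
 126 125 124 125 123 122 128 177 220 218 219 218 219 217]
250 [224 224 215 193 197 188 170 140 124 124 125 127 126 127 126 127 128 128
 128 129 129 130 130 131 132 130 129 126 128 127 128 129 127 128 127 124
 126 124 124 125 135 175 174 187 186 204 207 221 226 204]
```

```bash
python3 -m creep '[[0,0,0,0,0,0,0.7],[0,0,0,0,0,0,0.6],[0,0,0,0,0,0,0.55],[0,0,0,0,0,0,0.5],[0,0,0,0,0,0,0.5],[0,0,0,0,0,0,0.5]]' 30; python3 - <<'E'
from nav import *
p,m,s=cur();print(s["time_s"],pump(s["wrist_force"]),pump(s["torque"]),s["width"],s["gripper_force"])
E
```

```text
time_s: 4.0
position: [0.5685, 0.0555, 0.2337]
tcp_rot: [0.26, 0.609, 0.715, -0.222]
wrist_force: [0.2, 0.3, -0.8]
width: 0.58
gripper_force: 30.0
4.0 [ 0.26112967  0.29792271 -0.76477455] [ 0.40707766  0.05714284 -0.01082562] 0.5804251915375295 29.99986796930898
```

```bash
python3 -m creep '[[0,0,0,-0.4,0,-0.5,0.5],[0,0,0,-0.8,0,-1,0.5],[0,0,0,-0.8,0,-1,0.5]]'; python3 - <<'E'
from nav import *
p,m,s=cur();print(pump(s["wrist_force"]),pump(s["torque"]),s["width"])
print(rel(*pose(.0912,lean=0)))
c=robot.camera("wrist");g=c["color"];cv2.imwrite("pics/w3.png",g[:,:,::-1])
g=cv2.cvtColor(g,cv2.COLOR_RGB2GRAY).astype(int)
print(g[235:262,285],g[370:405,320]);print(g[300,235:265],g[300,380:410])
c=robot.camera("side");cv2.imwrite("pics/w3s.png",cv2.resize(c["color"][120:320,200:440,::-1],None,fx=3,fy=3))
E
```

```text
time_s: 4.38
position: [0.5685, 0.0555, 0.2351]
tcp_rot: [0.26, 0.609, 0.715, -0.222]
wrist_force: [-0.4, -0.2, -0.2]
width: 0.584
gripper_force: 30.0
[-0.41756692 -0.18310175 -0.17411827] [ 0.39583125  0.01594555 -0.00248064] 0.5838269203362632
[-0.08 -0.04 -0.02  0.63  0.41 -1.03]
[127 130 129 130 129 130 130 137 170 199 196 197 195 196 195 196 197 196
 195 197 193 189 190 192 191 191 189] [189 189 188 190 189 190 189 189 188 190 189 194 226 255 255 255 255 255
 255 255 255 255 255 255 255 255 242 173 131 120 118 119 119 120 120]
[ 41  42  39  39  41  40  38  37  40  35  39  40  38  36  38  67 173 190
 191 189 189 191 192 190 190 190 190 189 192 190] [189 190 189 190 190 190 192 190 183  42  42  43  44  40  42  39  42  39
  40  41  38  38  37  42  42  51  71  74  77  78]
```

View pics/w3s.png

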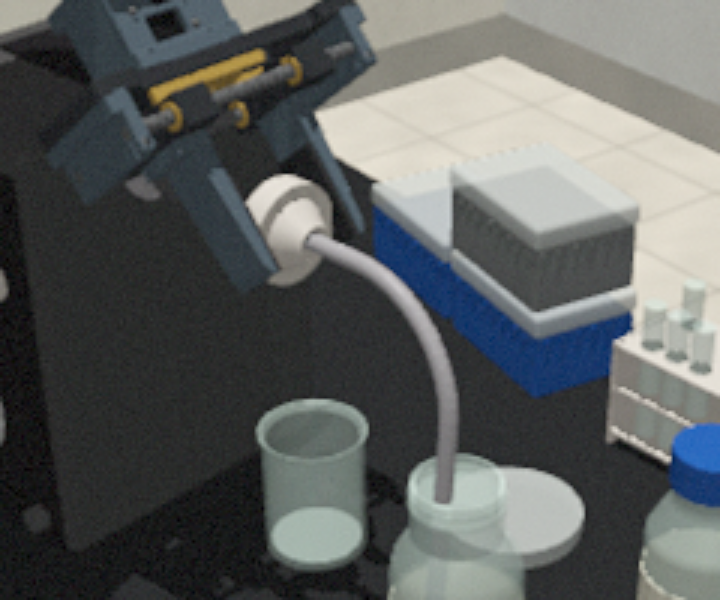

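```bash
python3 -m creep '[[0,0,0,-1.1,0,1,0.5],[0,0,0,-3.4,0,2.9,0.5],[0,0,0,-6.1,0,5.1,0.5],[0,0,0,-9.2,0,7.7,0.5],[0,0,0,-12.3,0,10.3,0.5],[0,0,0,-15.3,0,12.9,0.5],[0,0,0,-18.4,0,15.4,0.5],[0,0,0,-21.5,0,18,0.5],[0,0,0,-23,0,19.3,0.5]]'; cat > st.py <<'E'
from nav import *
import sys
p,m,s=cur();np.set_printoptions(suppress=True,precision=2)
print(s["time_s"],"F",pump(s["wrist_force"]),"T",pump(s["torque"]),s["width"])
ss=[float(a) for a in sys.argv[1].split(",")];off=[float(a)/1e3 for a in sys.argv[2].split(",")] if len(sys.argv)>2 else (0,0,0)
ln=float(sys.argv[3]) if len(sys.argv)>3 else None
for x in ss: print(x,rel(*pose(x/1e3,off=off,lean=ln)))
E
python3 st.py 121.2,130,135,140,145,150
```

```text
time_s: 5.6
position: [0.5733, 0.0256, 0.235]
tcp_rot: [0.26, 0.609, 0.715, -0.222]
wrist_force: [-0.4, 0.1, -0.8]
width: 0.588
gripper_force: 30.0
5.6 F [-0.35  0.18 -0.79] T [0.35 0.06 0.  ] 0.5878247469106573
121.2 [-0.09 -0.04 -0.03  0.83  0.5  -1.3 ]
130.0 [-0.09 -0.04 -0.03 -5.91  0.51  4.35]
135.0 [-0.09 -0.04 -0.03 -9.75  0.51  7.56]
140.0 [ -0.     1.01  -0.1  -13.29   0.49  10.7 ]
145.0 [  0.25   4.06  -0.29 -16.17   0.39  13.81]
150.0 [  0.6    8.07  -0.53 -18.57   0.23  17.02]
```

```bash
cat >> st.py <<'E'
g=cv2.cvtColor(robot.camera("wrist")["color"],cv2.COLOR_RGB2GRAY).astype(int)
e=lambda a,o:o+int(np.argmax(np.abs(np.diff(a))))
print("edges",e(g[235:262,285],235),e(g[372:392,320],372),e(g[300,240:262],240),e(g[300,378:398],378))
E
python3 st.py 128,132,136,140,144,148 -0.5,0,-0.2
```

```text
5.6 F [-0.35  0.18 -0.79] T [0.35 0.06 0.  ] 0.5878247469106573
128.0 [-0.09 -0.04 -0.03 -4.25  0.    3.22]
132.0 [-0.09 -0.04 -0.03 -7.32  0.01  5.79]
136.0 [ -0.08   0.04  -0.03 -10.36   0.01   8.35]
140.0 [ -0.     1.01  -0.1  -13.16  -0.01  10.85]
144.0 [  0.19   3.28  -0.24 -15.53  -0.08  13.33]
148.0 [  0.46   6.45  -0.43 -17.52  -0.2   15.87]
edges 251 382 250 388
```

```bash
python3 -m creep '[[0,0,0,-2,0,1.6,0.5],[0,0,0,-4.2,0,3.2,0.5],[0,0,0,-7.3,0,5.8,0.5],[0,0,0,-10.3,0,8.3,0.5],[0,0.5,-0.05,-11.8,0,9.6,0.5],[0,1,-0.1,-13.2,0,10.9,0.5],[0.1,2.1,-0.2,-14.4,0,12.1,0.5],[0.2,3.3,-0.25,-15.5,-0.1,13.3,0.5],[0.2,3.3,-0.25,-15.5,-0.1,13.3,0.5]]'; python3 st.py 144,148,152,156,160,165 -0.5,0,-0.2
```

```text
time_s: 6.78
position: [0.5766, 0.0054, 0.235]
tcp_rot: [0.237, 0.615, 0.723, -0.206]
wrist_force: [0.7, 0.5, -0.4]
width: 0.585
gripper_force: 30.0
6.775 F [ 0.75  0.36 -0.45] T [0.33 0.05 0.  ] 0.5845960483478685
144.0 [-0.   -0.05 -0.03  0.16 -0.11  0.24]
148.0 [ 0.27  3.12 -0.22 -1.97 -0.23  2.65]
152.0 [ 0.55  6.38 -0.4  -3.93 -0.38  5.18]
156.0 [ 0.85  9.66 -0.56 -5.74 -0.55  7.81]
160.0 [ 1.15 12.94 -0.7  -7.4  -0.74 10.53]
165.0 [ 1.53 16.94 -0.85 -9.27 -1.01 14.08]
edges 255 382 250 388
```

```bash
python3 -m creep '[[0.1,1.5,-0.1,-1,-0.1,1.3,0.5],[0.27,3.1,-0.2,-2,-0.2,2.6,0.5],[0.4,4.8,-0.3,-3,-0.3,3.9,0.5],[0.55,6.4,-0.4,-3.9,-0.4,5.2,0.5],[0.7,8,-0.5,-4.9,-0.5,6.5,0.5],[0.85,9.7,-0.56,-5.7,-0.55,7.8,0.5],[0.85,9.7,-0.56,-5.7,-0.55,7.8,0.5]]'; python3 st.py 156,160,165,170,175 -0.5,0,-0.2
```

```text
time_s: 7.7
position: [0.5774, -0.0039, 0.2321]
tcp_rot: [0.17, 0.628, 0.742, -0.16]
wrist_force: [1.0, 0.0, -0.1]
width: 0.588
gripper_force: 30.0
7.7 F [ 0.99 -0.12 -0.15] T [ 0.23  0.06 -0.  ] 0.588290576096787
156.0 [-0.02 -0.04 -0.    0.01  0.04 -0.14]
160.0 [ 0.28  3.24 -0.14 -2.09 -0.13  2.27]
165.0 [ 0.65  7.24 -0.29 -4.53 -0.37  5.46]
170.0 [ 1.03 11.34 -0.41 -6.72 -0.64  8.79]
175.0 [ 1.41 15.44 -0.5  -8.66 -0.93 12.28]
edges 255 382 250 388
```

```bash
python3 -m creep '[[0.15,1.6,-0.1,-1,0.1,1.1,0.5],[0.28,3.2,-0.14,-2.1,0.1,2.2,0.5],[0.45,5.2,-0.2,-3.3,0,3.8,0.5],[0.65,7.2,-0.3,-4.5,-0.2,5.4,0.5],[0.85,9.3,-0.35,-5.6,-0.3,7.1,0.5],[1,11.3,-0.4,-6.7,-0.4,8.8,0.5],[1,11.3,-0.4,-6.7,-0.4,8.8,0.5]]'; python3 st.py 170,175,180,185,190 -0.3,0,-0.2
```

```text
time_s: 8.62
position: [0.5785, -0.014, 0.2272]
tcp_rot: [0.09, 0.64, 0.756, -0.104]
wrist_force: [0.5, -0.1, -0.5]
width: 0.587
gripper_force: 30.0
8.625 F [ 0.48 -0.14 -0.49] T [ 0.13 -0.01 -0.03] 0.5874465969169703
170.0 [ 0.03  0.04 -0.02  0.1  -0.03 -0.1 ]
175.0 [ 0.4   4.14 -0.11 -2.48 -0.27  2.94]
180.0 [ 0.76  8.14 -0.16 -4.87 -0.53  6.17]
185.0 [ 1.11 12.23 -0.19 -7.   -0.8   9.54]
190.0 [ 1.45 16.32 -0.2  -8.88 -1.08 13.06]
edges 255 389 250 388
```

```bash
python3 -m creep '[[0.2,2,0,-1.2,-0.1,1.4,0.5],[0.4,4.1,-0.1,-2.5,-0.2,2.9,0.5],[0.6,6.1,-0.1,-3.7,-0.4,4.5,0.5],[0.75,8.1,-0.15,-4.9,-0.5,6.1,0.5],[0.95,10.2,-0.2,-6,-0.6,7.8,0.5],[1.1,12.2,-0.2,-7,-0.7,9.5,0.5],[1.1,12.2,-0.2,-7,-0.7,9.5,0.5]]'; python3 st.py 185,190,195,200,205 -0.3,0,-0.2
```

```text
time_s: 9.55
position: [0.5789, -0.023, 0.2198]
tcp_rot: [0.003, 0.647, 0.762, -0.043]
wrist_force: [0.7, 0.3, -0.7]
width: 0.585
gripper_force: 30.0
9.55 F [ 0.71  0.19 -0.68] T [-0.01  0.04 -0.05] 0.5846242887679628
185.0 [-0.02  0.09  0.03 -0.34 -0.02 -0.17]
190.0 [ 0.31  4.18  0.02 -2.92 -0.25  2.89]
195.0 [ 0.61  8.17  0.04 -5.3  -0.47  6.12]
200.0 [ 0.9  12.24  0.07 -7.42 -0.69  9.51]
205.0 [ 1.17 16.31  0.13 -9.29 -0.92 13.04]
edges 255 383 250 388
```

```bash
python3 -m creep '[[0.15,2,0,-1.5,-0.1,1.4,0.5],[0.3,4.1,0,-2.8,-0.2,2.9,0.5],[0.45,6.1,0,-4,-0.3,4.5,0.5],[0.6,8.1,0,-5.2,-0.4,6.1,0.5],[0.75,10.2,0,-6.3,-0.5,7.8,0.5],[0.9,12.2,0.1,-7.3,-0.6,9.5,0.5],[0.9,12.2,0.1,-7.3,-0.6,9.5,0.5]]'; python3 st.py 200,205,210,215,220 -0.2,0,-0.2
```

```text
time_s: 10.48
position: [0.579, -0.0312, 0.2106]
tcp_rot: [-0.084, 0.648, 0.756, 0.02]
wrist_force: [-0.3, 0.5, -0.2]
width: 0.584
gripper_force: 30.0
10.475 F [-0.21  0.5  -0.21] T [-0.19  0.03 -0.01] 0.5844333993725965
200.0 [-0.01 -0.03 -0.05  0.17  0.06 -0.21]
205.0 [ 0.26  4.04 -0.   -2.41 -0.1   2.85]
210.0 [ 0.49  8.    0.06 -4.8  -0.26  6.1 ]
215.0 [ 0.7  12.04  0.13 -6.93 -0.41  9.49]
220.0 [ 0.88 16.06  0.21 -8.81 -0.56 13.04]
edges 255 383 250 388
```

```bash
python3 -m creep '[[0.15,2,0,-1.2,0,1.4,0.5],[0.25,4,0,-2.4,-0.1,2.9,0.5],[0.4,6,0,-3.6,-0.2,4.5,0.5],[0.5,8,0,-4.8,-0.25,6.1,0.5],[0.6,10,0.1,-5.9,-0.3,7.8,0.5],[0.7,12,0.1,-6.9,-0.4,9.5,0.5],[0.7,12,0.1,-6.9,-0.4,9.5,0.5]]'; python3 st.py 215,220,225,230,235 -0.2,0,-0.2
```

```text
time_s: 11.4
position: [0.5786, -0.0366, 0.2001]
tcp_rot: [-0.166, 0.643, 0.743, 0.083]
wrist_force: [0.5, 0.4, 0.1]
width: 0.58
gripper_force: 30.0
11.4 F [0.6  0.27 0.08] T [-0.34 -0.08 -0.01] 0.5803545743931402
215.0 [-0.01  0.03  0.04 -0.08 -0.01 -0.15]
220.0 [ 0.16  4.05  0.11 -2.66 -0.11  2.94]
225.0 [ 0.3   7.93  0.18 -5.05 -0.2   6.21]
230.0 [ 0.42 11.85  0.25 -7.19 -0.29  9.64]
235.0 [ 0.5  15.64  0.32 -9.1  -0.36 13.23]
edges 255 383 250 388
```

```bash
python3 -m creep '[[0.1,2,0.05,-1.4,0,1.4,0.5],[0.15,4,0.1,-2.7,-0.1,2.9,0.5],[0.25,6,0.15,-3.9,-0.15,4.5,0.5],[0.3,7.9,0.2,-5.1,-0.2,6.1,0.5],[0.35,9.9,0.2,-6.2,-0.25,7.8,0.5],[0.4,11.85,0.25,-7.2,-0.3,9.5,0.5],[0.4,11.85,0.25,-7.2,-0.3,9.5,0.5]]'; python3 st.py 230,235,240,245,250 -0.2,0,-0.2; python3 - <<'E'
from nav import *
p,m,s=cur();print(s["joints"])
a=cv2.resize(robot.camera("scene")["color"][150:350,220:353,::-1],None,fx=3,fy=3,interpolation=cv2.INTER_CUBIC)
b=cv2.resize(robot.camera("side")["color"][150:350,290:423,::-1],None,fx=3,fy=3,interpolation=cv2.INTER_CUBIC)
cv2.imwrite("pics/s4.png",np.hstack([a,b]))
E
```

```text
time_s: 12.32
position: [0.5777, -0.04, 0.1886]
tcp_rot: [-0.245, 0.632, 0.721, 0.146]
wrist_force: [-0.4, -0.4, -0.8]
width: 0.585
gripper_force: 30.0
12.325 F [-0.45 -0.35 -0.76] T [-0.4  -0.04  0.03] 0.5847081992014505
230.0 [ 0.   -0.01  0.01 -0.08  0.05 -0.01]
235.0 [ 0.09  3.78  0.07 -2.69  0.    3.12]
240.0 [ 0.15  7.24  0.12 -5.16 -0.03  6.46]
245.0 [ 0.18 10.14  0.15 -7.53 -0.06 10.05]
250.0 [  0.19  11.34   0.16 -10.06  -0.09  14.02]
edges 255 383 255 388
[-0.31615326  0.38484647  1.87163968  0.47701701  1.28476362 -0.67874374]
```

View pics/s4.png

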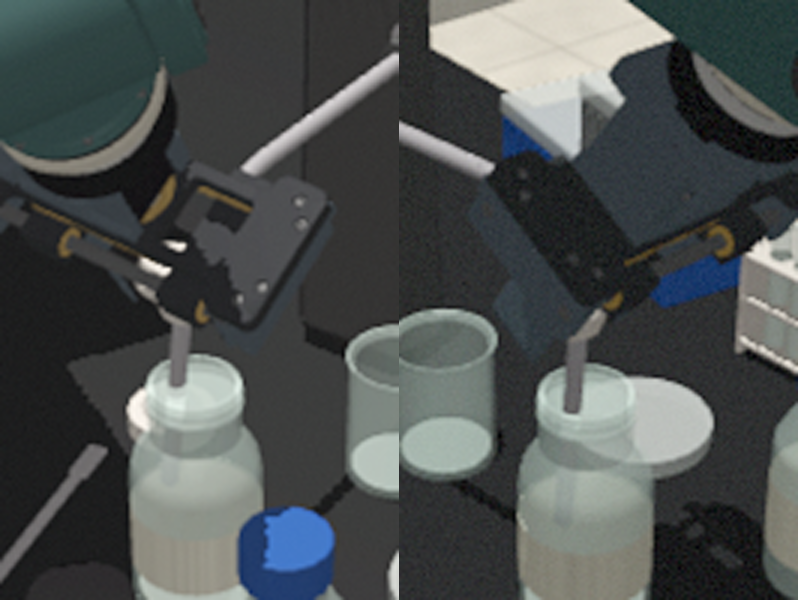

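The drop leg shows at scene crop (180,325)–(176,385) and side crop (576,345)–(571,410). It leans to pump -x, and the bottle is undisturbed. I'll check these against the model.

```bash
python3 - <<'E'
from nav import *
np.set_printoptions(suppress=True,precision=1)
sh={"scene":v[8:10],"side":v[10:12]}
ox={"scene":(220,150,0),"side":(290,150,399)}
for db in (-2,v[4],3):
  for ln in (5,v[3],7):
    c=world(v,tube(ln,db,drop=.15));print("db",db,"lean",ln)
    for n in sh:
        w=(proj(n,c)+sh[n]-ox[n][:2]+.33)*3+[ox[n][2],0]
        print(n,*[w[np.argmin(abs(w[:,1]-y))] for y in (345,385,410)], w[np.argmin(abs(c[:,2]-.07))])
g=cv2.cvtColor(cv2.imread("pics/s4.png"),cv2.COLOR_BGR2GRAY).astype(int)
for y,x in((345,155),(360,155),(385,155),(350,555),(380,550),(408,548)): print(y,x,g[y,x:x+45:1])
print(pump(np.array([v[5]-v[0],v[6]-v[1],0])))
E
```

```text
db -2 lean 5
scene [180.  346.4] [176.4 386.3] [174.4 408.6] [168.1 478.6]
side [578.1 347.5] [576.4 386.4] [575.3 411.8] [570.7 515.5]
db -2 lean 5.966455773085483
scene [177.8 345.3] [173.5 384.9] [170.6 412.5] [163.2 481.5]
side [576.8 341.7] [574.3 387.5] [572.8 413.1] [566.6 523.7]
db -2 lean 7
scene [175.4 344.1] [170.5 383.3] [167.  410.6] [158.4 478.9]
side [575.1 342.5] [572.4 382.1] [570.6 408. ] [562.5 526. ]
db 0.5402077230777625 lean 5
scene [180.9 344.7] [178.6 383.5] [177.  410.6] [172.9 478.1]
side [577.8 346.1] [574.7 384.2] [572.6 409.1] [563.7 516.3]
db 0.5402077230777625 lean 5.966455773085483
scene [178.7 343.6] [175.3 387.5] [173.7 408.9] [168.5 475.8]
side [576.2 346.9] [572.5 385.3] [570.1 410.4] [559.9 518.5]
db 0.5402077230777625 lean 7
scene [176.3 342.4] [172.2 385.9] [169.6 412.3] [163.8 473.3]
side [574.4 347.7] [570.2 386.4] [567.5 411.7] [555.7 520.8]
db 3 lean 5
scene [181.6 342.9] [180.3 386. ] [179.6 412.1] [177.8 472.5]
side [577.9 344.6] [573.3 382. ] [569.6 412.4] [557.5 511. ]
db 3 lean 5.966455773085483
scene [179.2 347.3] [177.4 384.6] [176.2 
[... 685 characters left out ...]
0 109 108 105 103 105 108 113 124 139 154 172 187 196 205 210 211 211
 211 210 209 208 207 206 205 205 204]
350 555 [ 46  44  45  47  48  47  46  46  47  49  56  66  76  86  94  98 101 102
 101 100 101 101 102 102 101 101 103 104 102  95  87  75  65  57  49  46
  46  46  45  43  43  44  46  47  48]
380 550 [167 163 160 158 157 158 161 163 166 167 168 166 160 150 139 126 111 102
  94  91  93  96  98 100 102 102 101  99  94  90  92 103 116 133 148 158
 166 172 172 172 173 173 172 172 171]
408 548 [185 187 190 191 191 191 190 189 188 190 193 189 181 171 151 124 100  82
  78  87  96  99 101 102 101 101  98  93  87  90 102 118 139 158 172 185
 196 199 200 201 198 197 197 197 198]
[-0.  -0.3  0. ]
```

```bash
python3 - <<'E'
import numpy as np
v=np.load("v.npy");v[3]=5.6;np.save("v.npy",v)
from nav import *
np.set_printoptions(suppress=True,precision=4)
print("bottle pump",pump(np.array([v[5]-v[0],v[6]-v[1],0.145])))
c,S=curve()
for s in(.23,.25,.265,.283,.284):print(s,[round(float(np.interp(s,S,c[:,i])),4) for i in range(3)])
E
python3 st.py 230,235,240,245 -0.2,0,-0.2; python3 st.py 250,255,260 -0.2,0,-0.2 3
```

```text
bottle pump [-0.0184 -0.3238  0.145 ]
0.23 [-0.0249, -0.3222, 0.1999]
0.25 [-0.0268, -0.325, 0.1803]
0.265 [-0.0283, -0.3249, 0.1654]
0.283 [-0.0301, -0.3247, 0.1474]
0.284 [-0.0302, -0.3247, 0.1465]
12.475 F [-0.43  0.85 -1.16] T [-0.38 -0.01 -0.04] 0.581538828279461
230.0 [-0.26  0.19 -0.12 -0.62  0.21  0.38]
235.0 [-0.17  4.02 -0.07 -3.22  0.19  3.5 ]
240.0 [-0.12  7.53 -0.04 -5.68  0.18  6.84]
245.0 [-0.08 10.52 -0.01 -8.02  0.18 10.42]
edges 255 379 250 388
12.525 F [ 0.11 -0.25  0.27] T [-0.42  0.    0.02] 0.5848403750016078
250.0 [ -2.1   11.78  -1.61 -10.61   0.53  14.45]
255.0 [ -2.09  11.81  -1.61 -13.26   0.54  18.68]
260.0 [ -2.09  11.81  -1.61 -15.91   0.54  22.92]
edges 255 379 250 388
```

```bash
python3 -m creep '[[-0.1,2,-0.1,-1.4,0.1,1.5,0.5],[-0.15,4,-0.1,-2.8,0.1,3.1,0.5],[-0.2,5.8,-0.1,-4.1,0.1,4.8,0.5],[-0.3,7.5,-0.2,-5.4,0.2,6.6,0.5],[-0.5,9,-0.4,-6.5,0.2,8.4,0.5],[-0.8,10.5,-0.7,-7.8,0.3,10.3,0.5],[-1.5,11.4,-1.1,-9.2,0.4,12.3,0.5],[-2.1,11.8,-1.6,-10.5,0.5,14.4,0.5],[-2.1,11.8,-1.6,-10.5,0.5,14.4,0.5]]'; python3 st.py 250,255,260,264 -0.2,0,-0.2 0
```

```text
time_s: 13.7
position: [0.5766, -0.041, 0.1712]
tcp_rot: [-0.303, 0.608, 0.698, 0.226]
wrist_force: [0.4, 0.4, 0.2]
width: 0.583
gripper_force: 30.0
13.7 F [0.43 0.29 0.22] T [-0.52  0.01  0.05] 0.5834313795636181
250.0 [-2.13 -0.05 -2.13  0.21  0.8  -0.28]
255.0 [-2.13 -0.02 -2.13 -3.25  0.57  3.31]
260.0 [-2.13 -0.03 -2.13 -6.71  0.35  6.91]
264.0 [-2.13 -0.03 -2.13 -9.48  0.17  9.8 ]
edges 255 376 250 388
```

```bash
sed -i 's/np.hypot(t\[0\],t\[1\])/-t[1]/' nav.py; sed -i 's/pose(x\/1e3,off=off,lean=ln)/pose(x\/1e3,off=off,lean=ln,pitch=90 if ln==0 else None)/' st.py; python3 st.py 250,255,260,264 -0.2,0,-0.2 0
```

```text
13.75 F [ 0.58 -0.37 -0.53] T [-0.48  0.04 -0.01] 0.5852603265943653
250.0 [-2.03  5.62 -2.22  1.6   0.57 -0.54]
255.0 [-2.03  5.62 -2.22 -1.87  0.34  3.06]
260.0 [-2.03  5.62 -2.22 -5.33  0.12  6.66]
264.0 [-2.03  5.62 -2.22 -8.09 -0.07  9.54]
edges 255 376 250 388
```

Straighten fully while going down to s=262, where the plug tip is just above the rim.

```bash
python3 -m creep '[[-0.4,1.1,-0.4,0.3,0.1,0.2,0.5],[-0.8,2.2,-0.9,-0.3,0.2,1.2,0.5],[-1.2,3.4,-1.3,-1,0.3,2.2,0.5],[-1.6,4.5,-1.8,-1.7,0.3,3.1,0.5],[-2,5.6,-2.2,-2.6,0.3,3.8,0.5],[-2,5.6,-2.2,-4,0.2,5.2,0.5],[-2,5.6,-2.2,-5.3,0.1,6.6,0.5],[-2,5.6,-2.2,-6.7,0,8.1,0.5],[-2,5.6,-2.2,-6.7,0,8.1,0.5]]'; python3 st.py 262,265,270,275,283 -0.2,0,-0.2 0;  python3 - <<'E'
from nav import *
a=cv2.resize(robot.camera("scene")["color"][150:350,220:353,::-1],None,fx=3,fy=3,interpolation=cv2.INTER_CUBIC)
b=cv2.resize(robot.camera("side")["color"][150:350,290:423,::-1],None,fx=3,fy=3,interpolation=cv2.INTER_CUBIC)
cv2.imwrite("pics/s5.png",np.hstack([a,b]))
E
```

```text
time_s: 14.92
position: [0.5761, -0.0402, 0.1608]
tcp_rot: [-0.322, 0.587, 0.69, 0.274]
wrist_force: [-0.6, -0.2, -0.2]
width: 0.584
gripper_force: 30.0
14.925 F [-0.66 -0.07 -0.16] T [-0.59  0.05 -0.  ] 0.5836018638137326
262.0 [-0.04  0.   -0.02  0.    0.01 -0.15]
265.0 [-0.04  0.   -0.02 -2.26 -0.28  1.79]
270.0 [-0.04  0.   -0.02 -6.05 -0.77  5.02]
275.0 [-0.04  0.   -0.02 -9.83 -1.25  8.26]
283.0 [ -0.04   0.    -0.02 -15.88  -2.03  13.44]
edges 255 383 250 388
```

View pics/s5.png

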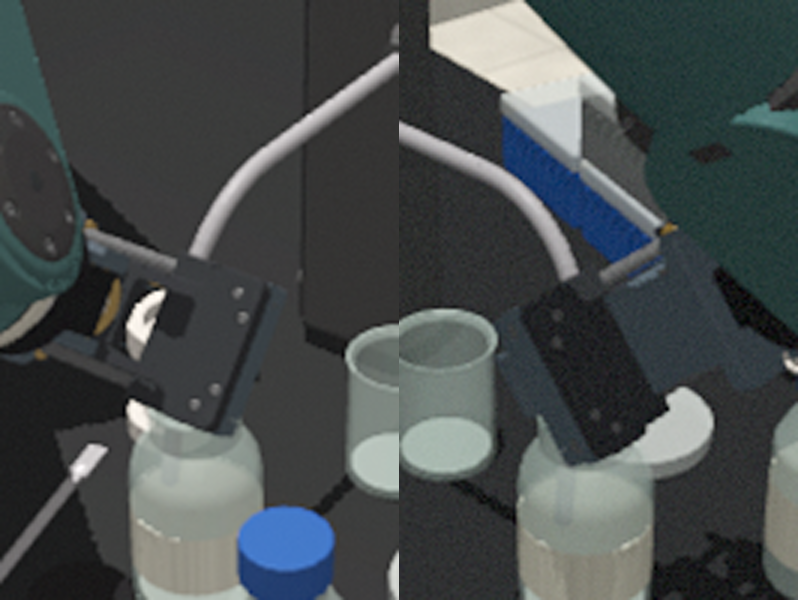

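```bash
cat > kin.py <<'E'
from nav import *
from scipy.optimize import least_squares
p,m,s=cur()
D=[([1.09571,.37940,1.73477,0,1.02851,-.03329],[.29912,.63244,.2133],[-.000125,.2191,.9757,-.0005]),
([.60806,.151256,1.738379,-.617897,1.592636,.542607],[.542835,.216563,.42786],[.26,.609,.716,-.221]),
([-.31615,.384846,1.87164,.47702,1.28476,-.67874],[.5777,-.04,.1886],[-.245,.632,.721,.146]),
(s["joints"],p,s["tcp_rot"])]
def fk(j,k):
    a1,d1,L2,L3,a3,Lt=k;th=j[1]+j[2]
    W=np.array([a1+L2*np.sin(j[1])+L3*np.sin(th)+a3*np.cos(th),0,d1+L2*np.cos(j[1])+L3*np.cos(th)-a3*np.sin(th)])
    Mq=R.from_euler('z',j[0])*R.from_euler('y',th)*R.from_euler('z',j[3])*R.from_euler('y',j[4])*R.from_euler('z',j[5])
    M=Mq.as_matrix()
    return R.from_euler('z',j[0]).apply(W)+M[:,2]*Lt,M
Z=lambda k:np.concatenate([fk(np.array(j),k)[0]-P for j,P,Q in D])
K=least_squares(lambda k:np.r_[Z(k)*1000,(k-[.1,.4,.45,.45,0,.25])*2],[.1,.4,.45,.45,0,.25]).x
if __name__=="__main__":
    print(K.round(4),(Z(K)*1000).round(1))
    for j,P,Q in D: print((fk(j,K)[1].T@q(Q).as_matrix()).round(2).tolist())
E
python3 kin.py
```

```text
[0.0054 0.3368 0.5047 0.5963 0.0053 0.2804] [ 20.9 -10.3  -1.1  16.6 -25.1   0.7  -4.3 -17.6  -0.9  -7.4 -14.    1.3]
[[0.0, -1.0, -0.0], [1.0, 0.0, -0.0], [0.0, -0.0, 1.0]]
[[0.0, -1.0, 0.0], [1.0, 0.0, 0.0], [-0.0, 0.0, 1.0]]
[[-0.0, -1.0, 0.0], [1.0, -0.0, 0.0], [-0.0, 0.0, 1.0]]
[[0.0, -1.0, -0.0], [1.0, 0.0, 0.0], [-0.0, -0.0, 1.0]]
```

```bash
sed -i 's/a1,d1,L2,L3,a3,Lt=k/a1,d1,L2,L3,a3,Lt,b=k/; s/+a3\*np.cos(th),0,d1/+a3*np.cos(th),b,d1/; s/,\.25\])\*2\],\[.1,.4,.45,.45,0,.25\]/,.25,0])*2],[.1,.4,.45,.45,0,.25,0]/' kin.py
cat >> kin.py <<'E'
    C=np.array([[0,-1,0],[1,0,0],[0,0,1.]])
    lo=np.array([-2.77,-.74,0,-1.06,.31,-3.08]);hi=np.array([2.77,2.19,2.66,4.2,2.87,3.08])
    g=p-m[:,2]*.019  # grasp point
    ax=np.array([0,0,1.]);j=np.array(s["joints"])
    for psi in range(0,-100,-10):
      for dz in (0,-.015):
        Q=R.from_rotvec(np.radians(psi)*ax).as_matrix()@m;T=g+[0,0,dz]+Q[:,2]*.019
        def f(j):
            P,M=fk(j,K);return np.r_[(P-T)*10,R.from_matrix(Q.T@(M@C)).as_rotvec()]
        o=least_squares(f,np.clip(j,lo+1e-3,hi-1e-3),bounds=(lo,hi));
        print(psi,dz,o.x.round(2),round(float(np.abs(o.fun).max()),4))
      j=o.x
E
python3 kin.py
```

```text
[-2.000e-04  3.181e-01  5.508e-01  6.041e-01  4.140e-02  2.687e-01
  2.330e-02] [ 0.  -0.  -0.1  0.  -0.  -0.   0.1  0.   0.2 -0.1 -0.  -0.1]
[[0.0, -1.0, -0.0], [1.0, 0.0, -0.0], [0.0, -0.0, 1.0]]
[[0.0, -1.0, 0.0], [1.0, 0.0, 0.0], [-0.0, 0.0, 1.0]]
[[-0.0, -1.0, 0.0], [1.0, -0.0, 0.0], [-0.0, 0.0, 1.0]]
[[0.0, -1.0, -0.0], [1.0, 0.0, 0.0], [-0.0, -0.0, 1.0]]
0 0 [-0.42  0.51  1.87  0.71  1.39 -0.94] 0.0
0 -0.015 [-0.42  0.53  1.87  0.71  1.38 -0.96] 0.0
-10 0 [-0.44  0.47  1.93  0.81  1.31 -0.88] 0.0
-10 -0.015 [-0.44  0.5   1.93  0.81  1.29 -0.9 ] 0.0
-20 0 [-0.46  0.43  2.    0.91  1.21 -0.83] 0.0
-20 -0.015 [-0.46  0.46  2.    0.92  1.19 -0.85] 0.0
-30 0 [-0.47  0.39  2.06  1.02  1.11 -0.79] 0.0
-30 -0.015 [-0.47  0.42  2.06  1.03  1.1  -0.82] 0.0
-40 0 [-0.47  0.35  2.13  1.13  1.   -0.75] 0.0
-40 -0.015 [-0.47  0.38  2.13  1.15  0.99 -0.79] 0.0
-50 0 [-0.46  0.31  2.19  1.27  0.89 -0.73] 0.0
-50 -0.015 [-0.46  0.34  2.19  1.29  0.88 -0.77] 0.0
-60 0 [-0.44  0.27  2.25  1.42  0.77 -0.72] 0.0
-60 -0.015 [-0.44  0.3   2.25  1.45  0.77 -0.77] 0.0
-70 0 [-0.4   0.23  2.3   1.61  0.65 -0.73] 0.0
-70 -0.015 [-0.4   0.27  2.3   1.65  0.65 -0.79] 0.0
-80 0 [-0.34  0.2   2.35  1.84  0.52 -0.79] 0.0
-80 -0.015 [-0.34  0.24  2.35  1.9   0.53 -0.86] 0.0
-90 0 [-0.27  0.18  2.38  2.18  0.4  -0.93] 0.0
-90 -0.015 [-0.27  0.22  2.38  2.24  0.43 -1.01] 0.0
```

```bash
cat > rot.py <<'E'
from nav import *
import sys
# rows turning about the world vertical through the grasp point: psi list
p,m,s=cur();g=p-m[:,2]*.019;up=float(sys.argv[2])/1e3 if len(sys.argv)>2 else 0
for psi in [float(a) for a in sys.argv[1].split(",")]:
    Q=R.from_rotvec([0,0,np.radians(psi)]).as_matrix()@m
    print(psi,rel(g+Q[:,2]*.019,Q,(p,m)).round(2).tolist())
E
python3 st.py 256,250 -0.2,0,-0.2 0
```

```text
15.075 F [ 0.16  0.26 -0.33] T [-0.54  0.05 -0.02] 0.5872643036801789
256.0 [-0.03  0.01 -0.02  4.47  0.5  -3.87]
250.0 [-0.03  0.01 -0.02  9.01  1.08 -7.74]
edges 255 383 250 388
```

```bash
python3 -m creep '[[0,0,0,1.5,0.2,-1.3,0.5],[0,0,0,3,0.35,-2.6,0.5],[0,0,0,4.5,0.5,-3.9,0.5],[0,0,0,6,0.7,-5.2,0.5],[0,0,0,7.5,0.9,-6.5,0.5],[0,0,0,9,1.1,-7.7,0.5],[0,0,0,9,1.1,-7.7,0.5]]'; python3 st.py 250 -0.2,0,-0.2 0; python3 rot.py -5,-10,-15,-20,-25,-30,-35,-40
```

```text
time_s: 16.0
position: [0.5773, -0.0402, 0.1729]
tcp_rot: [-0.322, 0.587, 0.69, 0.274]
wrist_force: [0.5, 0.0, -0.4]
width: 0.584
gripper_force: 30.0
16.0 F [ 0.52 -0.05 -0.45] T [-0.59  0.07 -0.02] 0.5835092184475806
250.0 [-0.02  0.01 -0.01 -0.02 -0.02  0.04]
edges 255 383 250 388
-5.0 [-3.83, 0.0, 3.21, -0.03, 1.27, -0.04]
-10.0 [-7.66, 0.01, 6.43, -0.14, 2.53, -0.17]
-15.0 [-11.49, 0.01, 9.64, -0.32, 3.77, -0.38]
-20.0 [-15.32, 0.01, 12.86, -0.56, 4.98, -0.67]
-25.0 [-19.15, 0.01, 16.07, -0.87, 6.15, -1.04]
-30.0 [-22.98, 0.02, 19.29, -1.25, 7.28, -1.49]
-35.0 [-26.81, 0.02, 22.5, -1.69, 8.35, -2.02]
-40.0 [-30.64, 0.02, 25.72, -2.18, 9.36, -2.61]
```

```bash
python3 -m creep '[[-3.83,0,3.21,0,1.27,0,0.5],[-7.66,0,6.43,-0.14,2.53,-0.17,0.5],[-11.49,0,9.64,-0.3,3.77,-0.4,0.5],[-15.32,0,12.86,-0.56,4.98,-0.67,0.5],[-19.15,0,16.07,-0.87,6.15,-1.04,0.5],[-22.98,0,19.29,-1.25,7.28,-1.5,0.5],[-26.81,0,22.5,-1.7,8.35,-2,0.5],[-30.64,0,25.72,-2.2,9.36,-2.6,0.5],[-30.64,0,25.72,-2.2,9.36,-2.6,0.5]]'; python3 rot.py -5,-10,-15,-20,-25,-30,-35,-40,-45; python3 - <<'E'
from nav import *
p,m,s=cur();print(pump(s["wrist_force"]),s["joints"].round(2),"grasp pump",pump(p-m[:,2]*.019-[v[0],v[1],0]).round(4), m[:,2].round(3))
E
```

```text
time_s: 17.18
position: [0.5864, -0.0417, 0.1727]
tcp_rot: [-0.209, 0.788, 0.448, 0.367]
wrist_force: [-0.1, -0.1, -0.2]
width: 0.586
gripper_force: 30.0
-5.0 [-3.83, 0.0, 3.22, -0.03, 1.27, -0.04]
-10.0 [-7.66, 0.01, 6.43, -0.14, 2.53, -0.17]
-15.0 [-11.49, 0.01, 9.65, -0.31, 3.77, -0.38]
-20.0 [-15.31, 0.02, 12.86, -0.56, 4.98, -0.67]
-25.0 [-19.14, 0.02, 16.08, -0.87, 6.15, -1.04]
-30.0 [-22.97, 0.03, 19.3, -1.25, 7.28, -1.49]
-35.0 [-26.8, 0.03, 22.51, -1.68, 8.35, -2.01]
-40.0 [-30.63, 0.04, 25.73, -2.18, 9.35, -2.61]
-45.0 [-34.46, 0.04, 28.94, -2.73, 10.29, -3.26]
[-0.15578129 -0.08867729 -0.16190907] [-0.47  0.33  2.13  1.12  1.01 -0.73] grasp pump [-0.0276 -0.3246  0.1849] [ 0.391  0.658 -0.643]
```

```bash
python3 -m creep '[[-3.83,0,3.22,0,1.27,0,0.5],[-7.66,0,6.43,-0.14,2.53,-0.17,0.5],[-11.49,0,9.65,-0.3,3.77,-0.4,0.5],[-15.31,0,12.86,-0.56,4.98,-0.67,0.5],[-19.14,0,16.08,-0.87,6.15,-1.04,0.5],[-22.97,0,19.3,-1.25,7.28,-1.5,0.5],[-26.8,0,22.51,-1.7,8.35,-2,0.5],[-30.63,0,25.73,-2.2,9.35,-2.6,0.5],[-34.46,0,28.94,-2.7,10.3,-3.3,0.5],[-34.46,0,28.94,-2.7,10.3,-3.3,0.5]]'; cat > dn.py <<'E'
# go straight: rows for stopper upright with the bore centre at arc length s (tool yaw kept, exactly upright tilt 40 deg)
from nav import *
import sys
p,m,s=cur();g=p-m[:,2]*.019
off=np.array([float(a)/1e3 for a in sys.argv[2].split(",")])
Mu=pose(.27,lean=0,pitch=90)[1]
yaw=R.from_matrix(m@Mu.T).as_rotvec()[2];Q=R.from_rotvec([0,0,yaw]).as_matrix()@Mu
c,S=curve()
print("F",pump(s["wrist_force"]).round(2),"T",pump(s["torque"]).round(2),"yaw",np.degrees(yaw).round(1),"grasp",(1e3*pump(g-[v[0],v[1],0])).round(1),"w",round(float(s["width"]),3),"t",s["time_s"])
for a in sys.argv[1].split(","):
    f=np.array([np.interp(float(a)/1e3,S,c[:,i]) for i in range(3)])+off+[0,0,.005]
    P=world(v,f[None])[0]+Q[:,2]*.019
    print(a,rel(P,Q,(p,m)).tolist(),"underside z",round(f[2]-.008,4))
E
python3 dn.py 250,258,265,270,275,283 -0.2,0,-0.2
```

```text
time_s: 18.42
position: [0.5941, -0.0501, 0.1731]
tcp_rot: [-0.053, 0.899, 0.114, 0.419]
wrist_force: [0.1, 0.8, -0.8]
width: 0.586
gripper_force: 30.0
F [ 0.25  0.73 -0.78] T [-0.04  0.62 -0.01] yaw -84.8 grasp [ -26.5 -324.2  185.3] w 0.586 t 18.425
250 [0.01, 0.0, 0.01, -0.54, 0.73, -0.29] underside z 0.1771
258 [0.01, 0.0, 0.01, -7.14, 0.59, 4.23] underside z 0.1691
265 [0.01, 0.0, 0.01, -12.91, 0.46, 8.2] underside z 0.1622
270 [0.01, 0.0, 0.01, -17.03, 0.37, 11.02] underside z 0.1572
275 [0.01, 0.0, 0.01, -21.15, 0.27, 13.85] underside z 0.1522
283 [0.01, 0.0, 0.01, -27.74, 0.12, 18.38] underside z 0.1442
```

```bash
python3 -m creep '[[0,0,0,-1.8,0.6,0.7,0.5],[0,0,0,-3.6,0.6,1.8,0.5],[0,0,0,-5.4,0.6,3,0.5],[0,0,0,-7.1,0.6,4.2,0.5],[0,0,0,-9,0.55,5.5,0.5],[0,0,0,-11,0.5,6.8,0.5],[0,0,0,-12.9,0.5,8.2,0.5],[0,0,0,-12.9,0.5,8.2,0.5]]'; python3 dn.py 265,268,271,274,278,283 -0.2,0,-0.2
```

```text
time_s: 19.42
position: [0.5918, -0.0519, 0.1574]
tcp_rot: [-0.052, 0.9, 0.112, 0.419]
wrist_force: [-0.0, 0.6, -0.6]
width: 0.586
gripper_force: 30.0
F [ 0.06  0.59 -0.55] T [-0.06  0.65  0.01] yaw -85.0 grasp [ -29.1 -325.6  169.6] w 0.586 t 19.425
265 [-0.02, 0.07, -0.02, 0.88, -0.69, 0.17] underside z 0.1622
268 [-0.02, 0.07, -0.02, -1.59, -0.74, 1.87] underside z 0.1592
271 [-0.02, 0.07, -0.02, -4.06, -0.79, 3.57] underside z 0.1562
274 [-0.02, 0.07, -0.02, -6.53, -0.84, 5.27] underside z 0.1532
278 [-0.02, 0.07, -0.02, -9.82, -0.91, 7.54] underside z 0.1492
283 [-0.02, 0.07, -0.02, -13.94, -1.0, 10.38] underside z 0.1442
```

```bash
python3 -m creep '[[0,0,0,-0.5,-0.2,0.7,0.5],[0,0,0,-1.4,-0.4,1.5,0.5],[0,0,0,-2.2,-0.5,2.2,0.5],[0,0,0,-3.1,-0.5,2.9,0.5],[0,0,0,-4,-0.5,3.5,0.5],[0,0,0,-4,-0.5,3.5,0.5]]'; python3 dn.py 271,273,275,277,279,283 -0.2,0,-0.2
```

```text
time_s: 20.18
position: [0.5918, -0.0514, 0.1522]
tcp_rot: [-0.052, 0.9, 0.112, 0.419]
wrist_force: [0.4, 0.5, -0.0]
width: 0.583
gripper_force: 30.0
F [ 0.46  0.42 -0.02] T [-0.05  0.65 -0.01] yaw -85.0 grasp [ -29.  -325.2  164.4] w 0.583 t 20.175
271 [-0.01, 0.06, -0.02, -0.21, -0.35, 0.1] underside z 0.1562
273 [-0.01, 0.06, -0.02, -1.85, -0.38, 1.24] underside z 0.1542
275 [-0.01, 0.06, -0.02, -3.5, -0.42, 2.37] underside z 0.1522
277 [-0.01, 0.06, -0.02, -5.15, -0.45, 3.5] underside z 0.1502
279 [-0.01, 0.06, -0.02, -6.8, -0.49, 4.64] underside z 0.1482
283 [-0.01, 0.06, -0.02, -10.09, -0.56, 6.9] underside z 0.1442
```

```bash
python3 -m creep '[[0,0,0,-0.8,-0.2,0.6,0.5],[0,0,0,-1.7,-0.3,1.2,0.5],[0,0,0,-2.5,-0.3,1.8,0.5],[0,0,0,-3.3,-0.3,2.4,0.5],[0,0,0,-3.3,-0.3,2.4,0.5]]'; python3 dn.py 275,277,279,283 -0.2,0,-0.2
```

```text
time_s: 20.8
position: [0.5917, -0.0513, 0.1483]
tcp_rot: [-0.052, 0.899, 0.112, 0.419]
wrist_force: [2.0, -0.6, 1.0]
width: 0.583
gripper_force: 30.0
F [ 1.84 -0.88  0.98] T [-0.17  0.29 -0.15] yaw -85.0 grasp [ -29.1 -324.9  160.6] w 0.583 t 20.8
275 [-0.01, 0.03, -0.01, -0.47, -0.2, -0.03] underside z 0.1522
277 [-0.01, 0.03, -0.01, -2.11, -0.24, 1.1] underside z 0.1502
279 [-0.01, 0.03, -0.01, -3.76, -0.27, 2.23] underside z 0.1482
283 [-0.01, 0.03, -0.01, -7.06, -0.35, 4.5] underside z 0.1442
```

```bash
python3 -m creep '[[0,0,0,-0.4,0,0.3,0.5],[0,0,0,-0.8,-0.1,0.6,0.5],[0,0,0,-1.2,-0.1,0.9,0.5],[0,0,0,-1.6,-0.1,1.2,0.5],[0,0,0,-2,-0.1,1.4,0.5],[0,0,0,-2,-0.1,1.4,0.5]]'; python3 dn.py 277,279,281,283 -0.2,0,-0.2
```

```text
time_s: 21.55
position: [0.5912, -0.0512, 0.1457]
tcp_rot: [-0.052, 0.9, 0.112, 0.419]
wrist_force: [1.9, -0.2, -0.2]
width: 0.586
gripper_force: 30.0
F [ 1.85 -0.47 -0.16] T [-0.09  0.29 -0.08] yaw -85.0 grasp [ -29.5 -324.8  158. ] w 0.586 t 21.55
277 [-0.01, 0.06, -0.02, 0.13, -0.04, -0.26] underside z 0.1502
279 [-0.01, 0.06, -0.02, -1.51, -0.07, 0.87] underside z 0.1482
281 [-0.01, 0.06, -0.02, -3.16, -0.11, 2.0] underside z 0.1462
283 [-0.01, 0.06, -0.02, -4.81, -0.14, 3.14] underside z 0.1442
```

```bash
python3 -m creep '[[0,0,0,-0.5,0,0.2,0.5],[0,0,0,-1,0,0.5,0.5],[0,0,0,-1.4,0,0.8,0.5],[0,0,0,-1.8,-0.1,1.1,0.5],[0,0,0,-2.2,-0.1,1.4,0.5],[0,0,0,-2.2,-0.1,1.4,0.5]]'; python3 dn.py 279,281,282,283 -0.2,0,-0.2
```

```text
time_s: 22.3
position: [0.5909, -0.0512, 0.1431]
tcp_rot: [-0.052, 0.9, 0.112, 0.419]
wrist_force: [1.3, 0.6, 1.1]
width: 0.585
gripper_force: 30.0
F [1.36 0.38 1.13] T [-0.08  0.32  0.03] yaw -85.0 grasp [ -29.9 -324.7  155.4] w 0.585 t 22.3
279 [-0.01, 0.06, -0.01, 0.7, 0.02, -0.53] underside z 0.1482
281 [-0.01, 0.06, -0.01, -0.94, -0.01, 0.6] underside z 0.1462
282 [-0.01, 0.06, -0.01, -1.77, -0.03, 1.17] underside z 0.1452
283 [-0.01, 0.06, -0.01, -2.59, -0.05, 1.74] underside z 0.1442
```

```bash
python3 -m creep '[[0,0,0,-0.3,0,0.2,0.5],[0,0,0,-0.6,0,0.4,0.5],[0,0,0,-0.9,0,0.6,0.5],[0,0,0,-1.2,0,0.8,0.5],[0,0,0,-1.2,0,0.8,0.5]]'; python3 dn.py 281,282,283 -0.2,0,-0.2
```

```text
time_s: 22.92
position: [0.5907, -0.0512, 0.1417]
tcp_rot: [-0.052, 0.9, 0.112, 0.419]
wrist_force: [1.6, -0.5, 1.2]
width: 0.585
gripper_force: 30.0
F [ 1.48 -0.71  1.16] T [-0.03  0.32 -0.04] yaw -85.0 grasp [ -30.1 -324.7  154. ] w 0.585 t 22.925
281 [-0.01, 0.06, -0.01, 0.22, -0.02, -0.18] underside z 0.1462
282 [-0.01, 0.06, -0.01, -0.6, -0.03, 0.38] underside z 0.1452
283 [-0.01, 0.06, -0.01, -1.42, -0.05, 0.95] underside z 0.1442
```

```bash
python3 -m creep '[[0,0,0,-0.3,0,0.2,0.5],[0,0,0,-0.6,0,0.4,0.5],[0,0,0,-0.9,0,0.6,0.5],[0,0,0,-0.9,0,0.6,0.5]]'; python3 dn.py 282,283 -0.2,0,-0.2
```

```text
time_s: 23.42
position: [0.591, -0.0513, 0.1411]
tcp_rot: [-0.052, 0.899, 0.112, 0.419]
wrist_force: [2.3, 1.3, 4.8]
width: 0.584
gripper_force: 30.0
F [2.52 0.88 4.79] T [-0.05 -0.35 -0.02] yaw -85.0 grasp [ -29.8 -324.9  153.3] w 0.584 t 23.425
282 [-0.01, -0.0, -0.01, -0.29, -0.18, -0.24] underside z 0.1452
283 [-0.01, -0.0, -0.01, -1.11, -0.2, 0.33] underside z 0.1442
```

```bash
python3 -m creep '[[0,0,0,-0.2,0,0.1,0.5],[0,0,0,-0.3,0,0.2,0.5],[0,0,0,-0.3,0,0.2,0.5]]'; python3 dn.py 282,283 -0.2,0,-0.2;  python3 - <<'E'
from nav import *
a=cv2.resize(robot.camera("scene")["color"][190:350,220:353,::-1],None,fx=3,fy=3,interpolation=cv2.INTER_CUBIC)
b=cv2.resize(robot.camera("side")["color"][190:350,290:423,::-1],None,fx=3,fy=3,interpolation=cv2.INTER_CUBIC)
cv2.imwrite("pics/s6.png",np.hstack([a,b]))
E
```

```text
time_s: 23.8
position: [0.5912, -0.0513, 0.141]
tcp_rot: [-0.052, 0.899, 0.112, 0.42]
wrist_force: [1.9, 1.1, 6.8]
width: 0.585
gripper_force: 30.0
F [2.03 0.77 6.82] T [-0.04 -0.54 -0.03] yaw -85.0 grasp [ -29.6 -324.9  153.2] w 0.585 t 23.8
282 [-0.0, -0.04, -0.0, -0.33, -0.27, -0.43] underside z 0.1452
283 [-0.0, -0.04, -0.0, -1.15, -0.29, 0.14] underside z 0.1442
```

View pics/s6.png

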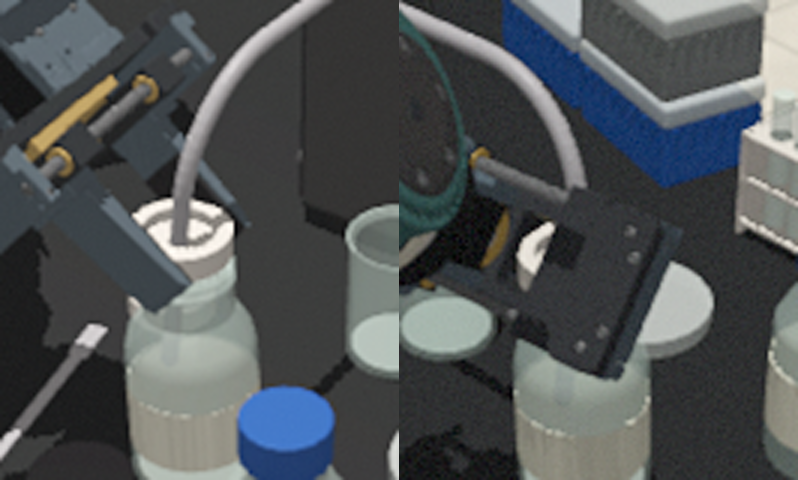

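```bash
python3 -m creep '[[0,0,0,-0.3,0,0.2,0.5],[0,0,0,-0.6,0,0.4,0.5],[0,0,0,-0.6,0,0.4,0.5]]'; python3 dn.py 282,283 -0.2,0,-0.2
```

```text
time_s: 24.28
position: [0.5916, -0.0514, 0.1408]
tcp_rot: [-0.052, 0.899, 0.112, 0.42]
wrist_force: [2.8, 0.4, 10.0]
width: 0.583
gripper_force: 30.0
F [ 2.8  -0.06 10.03] T [ 0.03 -1.07 -0.05] yaw -85.0 grasp [ -29.2 -325.1  153. ] w 0.583 t 24.275
282 [0.0, -0.1, 0.0, -0.4, -0.43, -0.87] underside z 0.1452
283 [0.0, -0.1, 0.0, -1.22, -0.45, -0.3] underside z 0.1442
```

```bash
python3 - <<'E'
from nav import *
np.set_printoptions(suppress=True,precision=1,linewidth=160)
sh={"scene":v[8:10],"side":v[10:12]};a=np.linspace(0,6.28,90)
def circ(x,y,z,r): return world(v,np.c_[x+r*np.cos(a),y+r*np.sin(a),a*0+z])
cr=lambda n,P,o:(proj(n,P)+sh[n]-o+.33)*3
O=np.array([220,190])
for dz in(0,.002,.004):
    w=cr("scene",np.vstack([circ(-.0296,-.325,.1453+dz+h,.0285) for h in(0,.016)]),O);t=w[90:]
    print("head",dz,w.min(0),w.max(0),"top face",t.min(0),t.max(0))
for bx in(-.0184,-.022,-.026,-.030):
    b=cr("scene",circ(bx,-.3245,.06,.037),O);r=cr("scene",circ(bx,-.3245,.145,.0255),O);n2=cr("scene",circ(bx,-.3245,.125,.0255),O)
    B=cr("side",circ(bx,-.3245,.06,.037),np.array([290,190]))+[399,0]
    print(bx,"body",b.min(0),b.max(0),b.mean(0),"rim",r.min(0),r.max(0),"neck",n2.min(0),n2.max(0),"sidebody",B.min(0),B.max(0))
g=cv2.cvtColor(cv2.imread("pics/s6.png"),cv2.COLOR_BGR2GRAY).astype(int);g5=cv2.cvtColor(cv2.imread("pics/s5.png"),cv2.COLOR_BGR2GRAY).astype(int)
for y in (380,400): print(y,g[y,110:145],g[y,240:275]); print("s5",g5[y+120,110:145],g5[y+120,240:275])
for x in(150,200,215,225): print("col",x,g[185:310:3,x])
for y in (262,275,290): print("row",y,g[y,190:260:2])
print("row235",g[235,120:245:3])
E
```

```text
head 0 [124.2 198.2] [231. 284.] top face [124.2 198.2] [230.9 259.5]
head 0.002 [124.1 195.2] [231. 281.] top face [124.1 195.2] [230.8 256.4]
head 0.004 [124.  192.1] [230.9 278. ] top face [124.  192.1] [230.8 253.3]
-0.0184 body [131.9 340.2] [263.6 425.1] [198.4 382.3] rim [148.2 231.8] [243.1 287.7] neck [149.2 261.2] [243.1 317.8] sidebody [518.9 351.8] [653.4 438.6]
-0.022 body [126.7 338. ] [258.3 422.7] [193.2 380. ] rim [142.8 229.7] [237.6 285.4] neck [143.9 259.1] [237.7 315.5] sidebody [514.3 354.7] [649.2 441.9]
-0.026 body [121.1 335.6] [252.4 420. ] [187.4 377.4] rim [136.8 227.3] [231.5 282.9] neck [138.  256.7] [231.6 312.9] sidebody [509.2 357.9] [644.4 445.6]
-0.03 body [115.4 333.3] [246.5 417.4] [181.6 374.9] rim [130.9 225. ] [225.3 280.4] neck [132.1 254.4] [225.6 310.4] sidebody [504.1 361.2] [639.6 449.3]
380 [ 29  29  29  29  30  30  30  29  28  27  25  27  28  32  45  68  91 116 134 142 147 151 149 147 146 145 145 145 146 146 146 146 146 146 146] [141 141 140 139 139 139 140 140 140 139 139 139 139 138 140 140 137 132 126 112  92  72  56  51  56  61  61  
[... 1537 characters left out ...]
30 127 141 172 195 194 188 179 168 168 170 156 134 124 126
 127 128 128]
row 262 [137 136 136 136 137 139 140 139 139 139 138 138 139 138 137 136 133 133 141 170 192 184 137  82  56  56  61  61  62  62  61  61  61  61  61]
row 275 [133 143 143 139 138 136 135 139 141 143 154 166 173 174 181 190 189 188 188 190 187 174 154 104  54  53  61  61  61  60  60  61  61  61  61]
row 290 [187 189 186 183 181 179 177 176 174 170 172 172 170 165 165 167 167 160 148 133 114  98  82  66  58  59  61  61  61  61  60  60  61  62  61]
row235 [ 65  61  66  88 108 113 111 112 106 100 151 217 244 244 242 248 241 156 112 114 113 100 142 215 251 242 212 190 141 123 125 176 231 245 243 246 245 200  61
  30  56  61]
```

```bash
python3 -m creep '[[0,0,0,-0.3,0,0.2,0.5],[0,0,0,-0.6,0,0.4,0.5],[0,0,0,-0.8,0,0.5,0.5],[0,0,0,-0.8,0,0.5,0.5]]'; python3 dn.py 282,283 -0.2,0,-0.2; cat > bot.py <<'E'
from nav import *
import sys
g=cv2.cvtColor(robot.camera("scene")["color"],cv2.COLOR_RGB2GRAY);G=cv2.resize(g[190:350,220:353],None,fx=3,fy=3,interpolation=cv2.INTER_CUBIC).astype(int)
def ed(y,a,b,sgn):
    d=np.diff(G[y,a:b])*sgn;i=np.argmax(d);w=np.clip(d[max(0,i-4):i+5],0,None);return a+(w*np.arange(max(0,i-4),max(0,i-4)+len(w))).sum()/w.sum()
print("body L/R 370",round(ed(370,112,140,1),1),round(ed(370,248,275,-1),1),"380",round(ed(380,112,140,1),1),round(ed(380,248,275,-1),1),"neckR 275,285",round(ed(275,222,252,-1),1),"headR 235",round(ed(235,220,250,-1),1),"label/base row440 L",round(ed(440,112,150,1),1),round(ed(470,112,155,1),1))
E
python3 bot.py
```

```text
time_s: 24.78
position: [0.5921, -0.0514, 0.1406]
tcp_rot: [-0.052, 0.899, 0.112, 0.421]
wrist_force: [3.1, 0.6, 14.3]
width: 0.585
gripper_force: 30.0
F [ 3.15  0.14 14.26] T [ 0.15 -1.69 -0.07] yaw -85.0 grasp [ -28.8 -325.2  152.7] w 0.585 t 24.775
282 [0.01, -0.2, 0.01, -0.53, -0.61, -1.38] underside z 0.1452
283 [0.01, -0.2, 0.01, -1.36, -0.63, -0.81] underside z 0.1442
body L/R 370 125.1 259.1 380 125.7 259.2 neckR 275,285 235.4 headR 235 233.1 label/base row440 L 130.4 140.8
```

```bash
python3 - <<'E'
from nav import *
a=cv2.cvtColor(cv2.imread("pics/scene0.png"),cv2.COLOR_BGR2GRAY)
b=cv2.cvtColor(robot.camera("scene")["color"],cv2.COLOR_RGB2GRAY)
# horizontal shift of bottle patches (label/body) between start and now, by subpixel correlation
def sh(x0,x1,y0,y1,a,b):
    A=a[y0:y1,x0:x1].astype(np.float32);T=b[y0-8:y1+8,x0-14:x1+8].astype(np.float32)
    r=cv2.matchTemplate(T,A,cv2.TM_CCOEFF_NORMED);_,mx,_,l=cv2.minMaxLoc(r)
    f=lambda c:.5*(c[0]-c[2])/(c[0]-2*c[1]+c[2])
    dx=f(r[l[1],l[0]-1:l[0]+2]) if 0<l[0]<r.shape[1]-1 else 0;dy=f(r[l[1]-1:l[1]+2,l[0]]) if 0<l[1]<r.shape[0]-1 else 0
    return round(l[0]+dx-14,2),round(l[1]+dy-8,2),round(mx,2)
for nm,bx in(("shoulderL",(258,272,296,316)),("labelTopL",(258,275,318,332)),("labelBotL",(260,276,338,352)),("bottomL",(258,285,345,362)),("neckR",(292,306,288,304)),("shoulderR",(296,312,298,320))):
    print(nm,sh(*bx,a,b))
sh_=v[8:10]
def P(x,z,t): # pump point shift in px for bottle moved dx at base and tilted t about y
    return proj("scene",world(v,np.array([[x,-.3245,z]])))[0]
print("px per mm x at z .05,.14:",(P(-.021,.05,0)-P(-.020,.05,0)).round(3),(P(-.021,.14,0)-P(-.020,.14,0)).round(3))
E
```

```text
shoulderL (np.float32(-1.23), np.float32(-1.1), 0.97)
labelTopL (np.float32(-0.83), np.float32(-1.17), 0.96)
labelBotL (np.float32(0.13), np.float32(-0.29), 0.98)
bottomL (np.float32(-0.35), np.float32(-0.52), 0.98)
neckR (np.float32(-2.03), np.float32(-1.98), 0.99)
shoulderR (np.float32(-1.1), np.float32(-0.19), 0.99)
px per mm x at z .05,.14: [-0.481 -0.212] [-0.504 -0.203]
```

```bash
python3 -m creep '[[0,0,0,1,0,-0.7,0.5],[0,0,0,2.2,0,-1.5,0.5],[0,0,0,3.4,0,-2.3,0.5],[0,0,0,4.6,0,-3.1,0.5],[0,0,0,5.8,0,-4,0.5],[0,0,0,6.8,0,-4.7,0.5],[0,0,0,6.8,0,-4.7,0.5]]'; python3 dn.py 275 -0.2,0,-0.2; python3 bot.py; python3 - <<'E'
from h import *
for nm,u,vv,z in [("plain",264,335,.031),("scoopA",275,370,.004),("scoopB",368,413,.004),("dish",372,290,.015)]:
    (f,cx,cy),o,a=CAM["side"];d=q(a).apply([(u-cx)/f,(vv-cy)/f,1]);o=np.array(o);print(nm,(o+d*(z-o[2])/d[2]).round(3))
E
```

```text
time_s: 25.75
position: [0.5912, -0.0512, 0.1471]
tcp_rot: [-0.052, 0.9, 0.112, 0.419]
wrist_force: [1.4, 0.3, 0.0]
width: 0.588
gripper_force: 30.0
F [1.44 0.05 0.02] T [-0.11  0.41 -0.03] yaw -85.0 grasp [ -29.6 -324.8  159.3] w 0.588 t 25.75
275 [-0.01, 0.04, -0.01, 0.75, 0.01, -0.52] underside z 0.1522
body L/R 370 127.3 260.7 380 127.3 261.7 neckR 275,285 239.9 headR 235 225.0 label/base row440 L 130.6 140.8
plain [0.47  0.035 0.031]
scoopA [ 0.455 -0.021  0.004]
scoopB [ 0.518 -0.181  0.004]
dish [0.71  0.037 0.015]
```

```bash
python3 -m creep '[[0,0,0,1,0,-0.7,0.5],[0,0,0,1.8,0,-1,0.5],[0,0,0,1.8,0,-1,0.5],[0,0,0,1.8,0,-1,0.6],[0,0,0,1.8,0,-1,0.64],[0,0,0,1.8,0,-1,0.7],[0,0,0,1.8,0,-1,0.85],[0,0,0,1.8,0,-1,1],[0,0,0,1.8,0,-1,1],[0,0,0,1.8,0,-1,1]]'; python3 bot.py; cat > gp.py <<'E'
from nav import *
import sys
# rows bringing the grasp point to given pump x,y,z (mm), orientation kept
ps=[]
p,m,s=cur();g=p-m[:,2]*.019
print("F",pump(s["wrist_force"]).round(2),"grasp",(1e3*pump(g-[v[0],v[1],0])).round(1),"w",round(float(s["width"]),3),"t",s["time_s"])
for a in sys.argv[1:]:
    t=world(v,np.array([[float(x)/1e3 for x in a.split(",")]]))[0];print(a,(m.T@(t-g)*1e3).round(1))
E
python3 gp.py=1 2>/dev/null; python3 gp.py -32,-324.8,150 -32,-324.8,100 -32,-324.8,72 -43,-324.8,72
```

```text
time_s: 27.05
position: [0.5915, -0.051, 0.149]
tcp_rot: [-0.052, 0.9, 0.112, 0.419]
wrist_force: [-0.8, 0.2, -0.6]
width: 1.003
gripper_force: 0.0
body L/R 370 128.5 261.9 380 128.7 262.2 neckR 275,285 242.4 headR 235 235.8 label/base row440 L 131.8 140.8
F [-0.07 -0.02 -0.49] grasp [ -29.2 -324.7  161.2] w 0.996 t 27.1
-32,-324.8,150 [-10.4  -0.1   5.1]
-32,-324.8,100 [-48.7  -0.1  37.2]
-32,-324.8,72 [-70.1  -0.1  55.3]
-43,-324.8,72 [-77.1  -1.1  46.9]
```

```bash
cat > ik.py <<'E'
from kin import *
C=np.array([[0,-1,0],[1,0,0],[0,0,1.]])
lo=np.array([-2.77,-.74,0,-1.06,.31,-3.08]);hi=np.array([2.77,2.19,2.66,4.2,2.87,3.08])
j=np.clip(np.array(s["joints"]),lo+1e-3,hi-1e-3);g0=p-m[:,2]*.019
for a in sys.argv[1:]:
    t=world(v,np.array([[float(x)/1e3 for x in a.split(",")]]))[0];T=t+m[:,2]*.019
    def f(j):
        P,M=fk(j,K);return np.r_[(P-T)*10,R.from_matrix(m.T@(M@C)).as_rotvec()]
    o=least_squares(f,j,bounds=(lo,hi));j=o.x
    print(a,o.x.round(2),round(float(np.abs(o.fun).max()),4),(m.T@(t-g0)*1e3).round(1))
E
python3 ik.py -75,-324.8,200 -85,-324.8,130 -85,-324.8,72 -32,-324.8,72 -43,-324.8,72
```

```text
-75,-324.8,200 [-0.37  0.06  2.44  1.82  0.47 -0.7 ] 0.0 [  0.3  -3.9 -59.9]
-85,-324.8,130 [-0.38  0.24  2.46  2.12  0.56 -1.07] 0.0 [-59.7  -4.8 -22.5]
-85,-324.8,72 [-0.38  0.41  2.44  2.3   0.65 -1.29] 0.0 [-104.1   -4.7   14.8]
-32,-324.8,72 [-0.31  0.45  2.35  2.34  0.6  -1.25] 0.0 [-70.1  -0.1  55.3]
-43,-324.8,72 [-0.33  0.44  2.37  2.33  0.61 -1.26] 0.0 [-77.1  -1.1  46.9]
```

```bash
python3 -m creep '[[0,0,0,0,-0.5,-12,1],[0,0,0,0,-1.5,-30,1],[0,0,0,0,-3,-48,1],[0,0,0,-5,-4,-58,1],[0,0,0,-25,-4.5,-45,1],[0,0,0,-45,-4.8,-32,1],[0,0,0,-65,-4.8,-18,1],[0,0,0,-85,-4.8,-2,1],[0,0,0,-100,-4.7,12,1],[0,0,0,-104,-4.7,14.8,1],[0,0,0,-97,-4,24,1],[0,0,0,-88,-2.8,34,1],[0,0,0,-80,-1.6,44,1],[0,0,0,-74,-0.8,51,1],[0,0,0,-70,-0.1,55.3,1],[0,0,0,-70,-0.1,55.3,1]]' 8; python3 bot.py; python3 gp.py -32,-324.8,72 -43,-324.8,72
```

```text
time_s: 29.1
position: [0.5891, -0.0514, 0.0599]
tcp_rot: [-0.052, 0.899, 0.112, 0.419]
wrist_force: [-0.3, 0.0, -0.4]
width: 1.0
gripper_force: 0.0
body L/R 370 130.2 261.9 380 137.1 262.2 neckR 275,285 242.1 headR 235 236.0 label/base row440 L 146.6 140.7
F [-0.13 -0.41  0.34] grasp [ -32.  -324.7   72. ] w 1.002 t 29.15
-32,-324.8,72 [ 0.   0.1 -0. ]
-43,-324.8,72 [-7.  -0.9 -8.4]
```

Close gently on the body.

```bash
python3 -m creep '[[0,0,0,0,0,0,0.9],[0,0,0,0,0,0,0.84],[0,0,0,0,0,0,0.78],[0,0,0,0,0,0,0.74],[0,0,0,0,0,0,0.72],[0,0,0,0,0,0,0.7]]' 8; python3 bot.py; python3 gp.py -43,-324.8,72
```

```text
time_s: 29.9
position: [0.5888, -0.0516, 0.0597]
tcp_rot: [-0.052, 0.9, 0.112, 0.419]
wrist_force: [-1.0, -1.1, -0.1]
width: 0.831
gripper_force: 8.0
body L/R 370 121.3 263.8 380 132.1 263.7 neckR 275,285 243.8 headR 235 235.9 label/base row440 L 132.8 142.4
F [-1.41 -0.9  -0.76] grasp [ -32.  -324.8   72. ] w 0.829 t 29.95
-43,-324.8,72 [-7.  -0.9 -8.4]
```

```bash
python3 -m creep '[[0,0,0,-0.3,0,-0.4,0.7],[0,0,0,-0.8,-0.1,-1,0.7],[0,0,0,-1.4,-0.2,-1.7,0.7],[0,0,0,-2,-0.3,-2.4,0.7],[0,0,0,-2.6,-0.3,-3.1,0.7],[0,0,0,-3.2,-0.4,-3.8,0.7],[0,0,0,-3.8,-0.5,-4.6,0.7],[0,0,0,-4.4,-0.6,-5.3,0.7],[0,0,0,-4.4,-0.6,-5.3,0.7]]'; python3 bot.py; python3 gp.py -44,-324.8,72
```

```text
time_s: 31.08
position: [0.5819, -0.0527, 0.0598]
tcp_rot: [-0.052, 0.9, 0.112, 0.419]
wrist_force: [-0.6, -0.1, -3.8]
width: 0.83
gripper_force: 8.0
body L/R 370 136.6 253.3 380 126.4 253.2 neckR 275,285 233.4 headR 235 232.8 label/base row440 L 124.1 134.9
F [-0.79 -0.14 -3.04] grasp [ -39.  -324.8   72. ] w 0.831 t 31.125
-44,-324.8,72 [-3.2 -0.4 -3.8]
```

```bash
python3 -m creep '[[0,0,0,-0.4,0,-0.5,0.7],[0,0,0,-0.9,-0.1,-1.1,0.7],[0,0,0,-1.4,-0.2,-1.7,0.7],[0,0,0,-2,-0.2,-2.3,0.7],[0,0,0,-2.6,-0.3,-3,0.7],[0,0,0,-3.2,-0.4,-3.8,0.7],[0,0,0,-3.2,-0.4,-3.8,0.7]]'; python3 bot.py; python3 gp.py -44,-324.8,72; cat > head.py <<'E'
from nav import *
G=cv2.resize(cv2.cvtColor(robot.camera("scene")["color"],cv2.COLOR_RGB2GRAY)[190:350,220:353],None,fx=3,fy=3,interpolation=cv2.INTER_CUBIC).astype(int)
M=(G[150:300,90:250]>215).astype(np.uint8);n,l,st,ce=cv2.connectedComponentsWithStats(M)
i=1+np.argmax(st[1:,4]);print("white x,y,w,h",st[i]+[90,150,0,0,0])
for x in(150,170,200,215,225): print(x,G[180:300:3,x])
a=np.linspace(0,6.28,90)
for x in(-.029,-.031):
  for dz in(0,.003,.006,.01):
    w=(proj("scene",world(v,np.vstack([np.c_[x+.0285*np.cos(a),-.3247+.0285*np.sin(a),a*0+.145+dz+h] for h in(0,.016)])))+v[8:10]-[220,190]+.33)*3
    print(x,dz,w.min(0).round(1),w.max(0).round(1))
E
python3 head.py
```

```text
time_s: 32.0
position: [0.577, -0.0535, 0.0598]
tcp_rot: [-0.052, 0.9, 0.112, 0.419]
wrist_force: [-0.8, 0.1, -4.7]
width: 0.83
gripper_force: 8.0
body L/R 370 133.7 248.7 380 122.8 248.7 neckR 275,285 226.2 headR 235 229.7 label/base row440 L 118.4 132.6
F [ 0.87  0.9  -4.56] grasp [ -43.9 -324.8   72. ] w 0.834 t 32.05
-44,-324.8,72 [-0.1 -0.  -0.1]
white x,y,w,h [ 125  202  105   60 2360]
150 [ 61  58  61  64  77  94  98  88 182 245 250 241 197 144 124 148 209 245
 245 242 242 235 235 241 247 237 189 145 140 145 144 143 140 155 175 171
 164 171 167 157]
170 [ 56  57  58  56  61  53 107 195 234 228 188 143 130 148 181 198 198 198
 198 169 120  97 171 226 238 243 247 215 151 136 142 142 142 139 142 182
 200 185 185 188]
200 [ 24  28  29  28  29  30   0 122 228 247 246 208 147 127 155 215 245 245
 250 218 139 115 185 237 248 240 197 147 137 141 140 140 137 146 171 176
 166 167 167 151]
215 [ 30  30  29  30  30  27  28  24  15 123 225 254 239 182 138 132 113 170
 225 242 245 244 248 235 182 137 133 137 138 136 134 145 169 176 175 178
 163 140 133 132]
225 [ 30  28  28  31  28  27  30  30  30  26  21  32  90 131 125 193 249 254
 249 248 236 192 146 132 135 137 136 132 123 150 180 176 151 120  97  85
  79  83 104 123]
-0.029 0 [125.5 198.7] [232.2 284.6]
-0.029 0.003 [125.3 194.2] [232.2 280. ]
-0.029 0.006 [125.1 189.7] [232.2 275.4]
-0.029 0.01 [124.9 183.6] [232.1 269.3]
-0.031 0 [122.5 197.6] [229.2 283.3]
-0.031 0.003 [122.3 193.1] [229.1 278.8]
-0.031 0.006 [122.1 188.5] [229.1 274.2]
-0.031 0.01 [121.8 182.4] [229.1 268.1]
```

```bash
python3 -m creep '[[0,0,0,-0.2,0,0.2,0.7],[0,0,0,-0.5,0,0.4,0.7],[0,0,0,-0.5,0,0.4,0.7],[0,0,0,-0.5,0,0.4,0.7]]'; python3 gp.py -44,-324.8,72
```

```text
time_s: 32.6
position: [0.5775, -0.0535, 0.0596]
tcp_rot: [-0.052, 0.899, 0.112, 0.42]
wrist_force: [-3.4, 0.5, 5.6]
width: 0.833
gripper_force: 8.0
F [-3.29  1.04  5.59] grasp [ -43.5 -324.9   71.8] w 0.833 t 32.6
-44,-324.8,72 [-0.2 -0.1 -0.5]
```

```bash
python3 -m creep '[[0,0,0,0.2,0,-0.15,0.8],[0,0,0,0.2,0,-0.15,0.86],[0,0,0,0.2,0,-0.15,0.92],[0,0,0,0.2,0,-0.15,1],[0,0,0,0.2,0,-0.15,1],[0,0,0,0.2,0,-0.15,1],[0,0,0,0.2,0,-0.15,1]]'; python3 bot.py; python3 head.py|head -6; python3 ik.py -90,-324.8,74 -90,-324.8,180 -90,-324.8,230
```

```text
time_s: 33.48
position: [0.5771, -0.0535, 0.0594]
tcp_rot: [-0.052, 0.9, 0.112, 0.419]
wrist_force: [-0.6, 0.3, -0.3]
width: 1.002
gripper_force: 0.0
body L/R 370 118.1 248.6 380 126.8 248.6 neckR 275,285 226.2 headR 235 230.1 label/base row440 L 122.7 132.6
white x,y,w,h [ 125  202  105   60 2388]
150 [113 117 110 103  85  84  89  39 165 251 248 246 213 150 125 138 202 245
 247 243 241 242 242 242 245 244 208 152 140 144 144 143 140 156 178 176
 171 178 172 155]
170 [ 55  59  58  57  58  59  82 190 245 230 188 144 131 136 172 197 199 199
 196 174 135 101 167 232 244 244 247 215 152 137 142 142 142 140 144 183
-90,-324.8,74 [-0.39  0.4   2.45  2.3   0.65 -1.29] 0.0 [-27.8  -4.1 -36.7]
-90,-324.8,180 [-0.39  0.09  2.46  1.9   0.5  -0.82] 0.0 [  53.3   -4.1 -104.9]
-90,-324.8,230 [-0.39 -0.04  2.45  1.63  0.47 -0.52] 0.0 [  91.6   -4.1 -137.1]
```

```bash
python3 -m creep '[[0,0,0,-5,-0.5,-7,1],[0,0,0,-14,-2,-19,1],[0,0,0,-22,-3,-30,1],[0,0,0,-27.8,-4.1,-36.7,1],[0,0,0,-15,-4.1,-48,1],[0,0,0,10,-4.1,-69,1],[0,0,0,35,-4.1,-90,1],[0,0,0,53,-4.1,-105,1],[0,0,0,75,-4.1,-125,1],[0,0,0,92,-4.1,-155,1],[0,0,0,92,-4.1,-165,1],[0,0,0,92,-4.1,-165,1]]'; cat > fin.py <<'E'
from nav import *
from scipy.optimize import least_squares
# fit the stopper head top ellipse and bottle from both views: white mask extents vs model
a=np.linspace(0,6.28,120)
I={n:cv2.cvtColor(robot.camera(n)["color"],cv2.COLOR_RGB2GRAY) for n in("scene","side")}
for n in I: cv2.imwrite(f"pics/fin_{n}.png",I[n])
for n in I:
    sh=v[8:10] if n=="scene" else v[10:12]
    pr=lambda P:proj(n,world(v,P))+sh
    c=pr(np.array([[-.0302,-.3247,.161]]))[0].astype(int)
    x0,y0=c-[30,30];G=I[n][y0:y0+75,x0:x0+60];G=cv2.resize(G,None,fx=3,fy=3,interpolation=cv2.INTER_CUBIC)
    th=200 if n=="scene" else 150
    nn,l,st,ce=cv2.connectedComponentsWithStats((G>th).astype(np.uint8));i=1+np.argmax(st[1:,4])
    x,y,w,h,_=st[i];print(n,"white box",round(x0+x/3-.33,1),round(x0+(x+w)/3-.33,1),"top",round(y0+y/3-.33,1),"bot",round(y0+(y+h)/3-.33,1))
    for dz in(0,.003,.006):
        t=pr(np.c_[-.0302+.0285*np.cos(a),-.3247+.0285*np.sin(a),a*0+.161+dz]);u=pr(np.c_[-.0302+.0285*np.cos(a),-.3247+.0285*np.sin(a),a*0+.145+dz])
        print("  model",dz,t[:,0].min().round(1),t[:,0].max().round(1),"top",t[:,1].min().round(1),"topface bot",t[:,1].max().round(1),"underside bot",u[:,1].max().round(1))
    for r in(.0255,):
        u=pr(np.c_[-.0302+r*np.cos(a),-.3247+r*np.sin(a),a*0+.128]);b=pr(np.c_[-.0302+.037*np.cos(a),-.3247+.037*np.sin(a),a*0+.05])
        yn,yb=int(u[:,1].mean()),int(b[:,1].mean())
        print("  neck model",u[:,0].min().round(1),u[:,0].max().round(1),"row",yn,I[n][yn,int(u[:,0].min())-6:int(u[:,0].min())+6].tolist(),I[n][yn,int(u[:,0].max())-5:int(u[:,0].max())+7].tolist())
        print("  body model",b[:,0].min().round(1),b[:,0].max().round(1),"row",yb,I[n][yb,int(b[:,0].min())-6:int(b[:,0].min())+6].tolist(),I[n][yb,int(b[:,0].max())-5:int(b[:,0].max())+7].tolist())
    k=int(c[0]);print("  column",k,I[n][c[1]-16:c[1]+32,k].tolist())
E
python3 fin.py
```

```text
time_s: 35.08
position: [0.5107, -0.0663, 0.2366]
tcp_rot: [-0.052, 0.899, 0.112, 0.42]
wrist_force: [0.6, -0.2, 0.0]
width: 1.002
gripper_force: 0.0
scene white box 261.0 296.3 top 257.0 bot 277.3
  model 0 260.9 296.4 top 255.7 topface bot 276.1 underside bot 284.3
  model 0.003 260.8 296.4 top 254.2 topface bot 274.6 underside bot 282.8
  model 0.006 260.8 296.4 top 252.7 topface bot 273.0 underside bot 281.2
  neck model 263.5 294.7 row 282 [62, 60, 61, 61, 59, 50, 140, 191, 196, 181, 159, 147] [145, 166, 174, 172, 174, 171, 137, 56, 60, 62, 60, 61]
  body model 258.2 301.7 row 319 [62, 63, 62, 62, 61, 58, 104, 150, 169, 181, 170, 145] [141, 140, 140, 139, 139, 131, 99, 57, 60, 59, 60, 69]
  column 278 [113, 118, 115, 119, 129, 128, 127, 125, 119, 115, 115, 116, 116, 117, 117, 115, 114, 112, 114, 114, 115, 114, 110, 137, 226, 245, 243, 243, 198, 137, 141, 142, 142, 142, 140, 149, 194, 199, 182, 183, 191, 162, 135, 132, 133, 133, 133, 131]
side white box 328.3 376.7 top 265.0 bot 304.7
  model 0 329.1 366.0 top 263.5 topface bot 284.8 underside bot 293.3
  model 0.003 329.0 366.0 top 262.0 topface bot 283.1 underside bot 291.7
  model 0.006 329.0 366.0 top 260.4 topface bot 281.5 underside bot 290.1
  neck model 331.2 363.6 row 291 [46, 45, 50, 44, 73, 143, 165, 163, 167, 161, 154, 149] [136, 152, 166, 173, 189, 193, 190, 190, 191, 192, 192, 190]
  body model 324.8 369.7 row 329 [45, 48, 41, 46, 45, 73, 114, 169, 181, 148, 128, 131] [130, 126, 150, 152, 110, 73, 47, 44, 47, 48, 51, 42]
  column 347 [82, 100, 107, 113, 120, 121, 127, 121, 118, 119, 123, 119, 119, 120, 120, 124, 123, 119, 121, 121, 120, 122, 119, 112, 185, 221, 225, 226, 217, 173, 140, 142, 142, 138, 139, 134, 143, 181, 191, 173, 168, 175, 165, 139, 129, 126, 127, 124]
```

```bash
python3 - <<'E'
from nav import *
from scipy.optimize import least_squares
a=np.linspace(0,2*np.pi,721);np.set_printoptions(suppress=True,precision=2)
def topface(dx,dy,dz,tx,ty):
    P=np.c_[.0285*np.cos(a),.0285*np.sin(a),a*0+.016]@R.from_rotvec([tx,ty,0]).as_matrix().T
    return P+[-.0302+dx,-.3247+dy,.145+dz]
obs=[]
for n in("scene","side"):
    sh=v[8:10] if n=="scene" else v[10:12]
    I=cv2.imread(f"pics/fin_{n}.png",0).astype(np.float32)
    w=proj(n,world(v,topface(0,0,0,0,0)))+sh;c=w.mean(0);pts=[]
    for k in range(0,720,12):
        d=(w[k]-c);d/=np.linalg.norm(d)
        if n=="side" and d[0]>.8: continue
        s=np.arange(-4,4.05,.1);X=w[k]+s[:,None]*d
        pr=cv2.remap(I,X[:,:1].astype(np.float32),X[:,1:].astype(np.float32),cv2.INTER_LINEAR)[:,0]
        g=-np.gradient(pr);i=np.argmax(g)
        if g[i]>3 and 3<i<77: pts.append((k,s[i]))
    obs.append((n,sh,pts));print(n,len(pts))
def f(q):
    r=[]
    for n,sh,pts in obs:
        w0=proj(n,world(v,topface(0,0,0,0,0)))+sh;c0=w0.mean(0)
        w=proj(n,world(v,topface(*q[:5])))+sh+q[5:7]*(n=="side")
        for k,s in pts:
            d=w0[k]-c0;d/=np.linalg.norm(d);o=w0[k]+s*d
            t=w[(k+1)%720]-w[(k-1)%720];t/=np.linalg.norm(t);j=np.argmin(((w-o)**2).sum(1));e=w[j]-o
            t=w[(j+1)%720]-w[j-1];t/=np.linalg.norm(t);r.append((t[0]*e[1]-t[1]*e[0])/.3)
    return np.r_[r,q[5:7]/.7]
o=least_squares(f,np.zeros(7),loss="soft_l1",x_scale=[.001,.001,.001,.03,.03,1,1],diff_step=1e-3)
C=np.sqrt(np.diag(np.linalg.inv(o.jac.T@o.jac)))
print("mm",o.x[:3]*1e3,C[:3]*1e3,"tilt rad",o.x[3:5],C[3:5],o.x[5:],"cost",o.cost)
E
```

```text
scene 57
side 30
mm [-0.25  0.37 -1.31] [0.92 1.23 1.05] tilt rad [0.03 0.01] [0.01 0.01] [-0.88  0.04] cost 40.99262600019655
```

```bash
python3 -c "
from workcell import robot
print(robot.hand_in())"
```

```text
the job is handed in; nothing more can be done
None
```

I handed the job in at about 35 s of the 72 s. By camera fit the stopper is in the neck with its head on the rim (level to about 0.03 rad, within about 1 mm of centre); pressing the cone only tilted the bottle, so I let go, gripped the bottle and slid it about 12 mm under the stopper, and no verdict came back.

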